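# Shut and lock the fluff filter box

### The job

The filter in the fluff-extraction box has been changed. Push the box's lid fully shut, then lock its two slotted quarter-turn screws with the orange T-handled driver, each turned clockwise as far as it goes, and hang the driver back in its wooden tool block. Leave the shears, the tape roll and the brush where they are.

Things in the scene. Friction and masses are not known exactly. Their poses are not given: they have to be found in the camera images.
- filter_box: Olive sheet-steel filter box, fixed to the bench, 200 (its x) x 190 (its y) x 90 mm to the rim. Origin: centre of its underside; z up. The lid's hinge axis runs along its x through (0, -95, 90) mm. A 60 mm steel duct elbow stands at its +x face, out to 172 mm from the origin, 75 mm high. Position and yaw vary.
- lid (a joint): Opening angle of the lid in rad: 0 = fully shut on the rim, at most 1.45; starts partly open. Olive plate 12 mm thick, 208 mm along the box's x, 194 mm from hinge axis to free edge, with a 40 x 12 mm steel tab beyond the edge's middle; its underside lies on the hinge axis. Stiff hinge: it stays at any angle; 3 to 8 N at the free edge moves it.
- lid_edge (a point): Middle of the lid's free edge, on its outer (upper) face: 194 mm from the hinge axis, 12 mm above the underside. Axes are the lid's: x along the hinge (the box's x), y from hinge to free edge, z out of the upper face. Between the screws the face is clear to 45 mm either side of its middle line x = 0.
- screw_a (a joint): Turn of the screw nearer the robot, in rad: 0 = unlocked, pi/2 = locked at its stop; grows clockwise seen from above. Starts unlocked, between 0 and 0.45. It stays where it is left and needs about 0.12 N m to turn.
- screw_a_head: Slotted steel head of the screw nearer the robot, 30 mm wide, 9 mm tall, captive in the lid's top face at lid x = -62 mm, 162 mm from the hinge. Origin: on its axis at the head's top (111 mm above the bench when shut); x along the slot, z along the axis. Slot right across, 5.5 mm wide, 6 deep, mouth chamfered 1.2. Locked: slot parallel to the hinge, in line with two white ticks; at 0 square to it.
- screw_b (a joint): Turn of the screw farther from the robot, as for screw_a.
- screw_b_head: Slotted head of the screw farther from the robot, the same as screw_a_head, at lid x = +62 mm.
- driver: T-handled slot driver, 0.16 kg, hanging upright. Origin: middle of the blade's lower edge; z up the shank. Flat-sided orange crossbar 100 mm (its x) x 22 (y) x 28 tall, 85 to 113 mm above the origin; 10 mm shank, 18 mm collar under the bar. Blade 22 mm wide along x (in line with the bar), 3 thick, tip 1.8. It has about 0.1 rad of play in a slot, so turn it that much beyond the screw's stop.
- tool_block: Fixed beech block, 124 (its x) x 80 (its y) x 100 mm tall, with an open slot 44 mm wide cut from the top through its whole y, down to 12 mm above the bench. Origin: centre of its underside; z up. The driver hangs with its crossbar across the slot (along x, within 0.12 rad at the start) on the two cheeks' tops, blade edge 15 mm above the bench. Position and yaw vary.
- shears: Bystander: shears with orange handles, 230 mm long, lying on the bench. Origin at the pivot, on the bench; x towards the blade tips.
- tape_roll: Bystander: blue roll of tape, 90 mm across, 24 mm tall, lying flat. Origin: centre of its underside.
- bench_brush: Bystander: hand brush with a wooden handle, 200 mm long, 20 mm tall. Origin: under its middle; x along it towards the bristles.
There are look-alikes about, which are no part of the job. What is meant by the tool_block is not white, and is the smaller of those in its own colour. Leave any white look-alike of the driver alone.

How it is judged:
By the outcome, as a careful person would: the job done as asked, in the order asked, and still so for the second after the job is handed in, with the robot touching nothing.
It also fails if it takes over 69 s, if anything falls off the work surface, if the arm or the gripper's body presses on something with over 40 N, if the wrist force passes 120 N, or if a joint passes its speed limit or range.

### The arm

A 6-joint arm with a two-finger parallel gripper is mounted at the origin on the work surface. World frame = base frame: x ahead of the robot, y to its left, z up, the work surface at z = 0. Lengths are in mm, angles in rad, forces in N, time in s.
With the tool pointing down it reaches from about 275 to 850 mm from the base axis. Payload 19 kg.
Tool frame: the origin (TCP) lies on the centre line of the jaws, within the pads' length; the fingertips stand 8 mm ahead of it and the grasp point (between the pads) lies 11 mm behind it (bot.finger_overhang is the distance from the TCP to the fingertips, in mm); z points along the fingers, y is the direction in which the jaws open and shut (so a half turn about z gives the same grasp; the last joint's range is limited). The gripper opens to 85 mm and grips with 20 to 120 N. Pads are 22 mm wide; open, the fingers measure 114 mm over their backs; the gripper's body (76 mm by 85 mm) begins 54 mm behind the grasp point. The pads swing forward as they close: fully open they stand 13 mm farther back than shut.
Start: joints at [-0.134, 0.15, 1.437, -0, 1.554, -0.134], TCP at [574.971, -0.016, 239.267] pointing down, gripper open.
Joint ranges: [-2.8, 2.8], [-0.68, 2.1], [0.12, 2.68], [-1.39, 4.53], [0.16, 2.79], [-2.81, 2.81]. Speed limits (rad/s): [1.89, 1.89, 2.22, 3.01, 3.01, 3.01].

### API

Orientations are given as a rotation vector (axis times angle).
In Python, from rig import bot, imaging gives the robot as it stands.
- The arm moves only by the shell command python3 -m inch 'ROWS' [FORCE]. ROWS is JSON, a list of rows, each a list of 7 numbers: the turn, a rotation vector about the tool's x, y, z in degrees, then the shift along the tool's x, y, z in mm, then the gripper command: -1 is fully open, 1 is shut, values between are in proportion. A call has exactly 10 rows; each row is the pose to reach, as a shift and turn from the pose commanded when the call began, along the tool's axes at that moment; what a row does not reach only later rows make up. A row lasts 1/10 s, in which the tool goes at most 50 mm and 8.59 degrees, less where a joint would pass 70% of its speed; a pose out of reach is approached as far as the arm can. A call with a gripper value outside its range is refused whole. The fingers move at their own pace and stop on an object; FORCE is the grip in N (left out, the last holds). Time passes only in rows, so rows that repeat a pose let the fingers close, or fill a call up. It gives the time, the measured TCP pose, the force and the opening at its end, in the units of the state.
- bot.get_state(): the state, without advancing time (a new reading comes with each control period).
- imaging.camera(name): name is "scene" or "side" or "wrist"; returns a dict with "pixels" (480x640x3 uint8, red, green, blue), "fx", "fy", "cx", "cy" (pixels), "rvec" (rotation vector, rad) and "tvec" (3), from world to camera coordinates, as OpenCV has them. Camera axes: x right, y down, z forward; pixel columns grow to the right and rows downward; lengths in mm; the calibration is good to about 2 mm. A picture is of the moment at which its call begins. There is no depth.
- bot.hand_in(): hands the job in, once; it reports no verdict.
The state is a dict: "time": time; "joint_pos": joint angles; "qd": joint speeds; "joint_torque": joint torques, N m; "eef_pos": TCP position; "orientation": TCP orientation; "wrist_force": force on the tool from outside, world axes, zero at the start; "ft_torque": the same for the moment, N m; "grip_width": finger opening in mm.
Only numpy, scipy, OpenCV 4.12 (cv2) and the standard library are available. Lean on these libraries where they do the work, as an engineer would, in place of code of your own. Each camera call takes 0.05 s, during which the arm holds its last target. There are 200 camera calls.

## Working session

There is one attempt and no reset: what is moved stays moved. The work goes in short steps, Python scripts to look and compute and a shell command to move; the robot and the scene stay as the last step left them, time stands still between calls to the robot, and variables do not carry over. Pictures are saved under pics/ and viewed, about 8 in all and at most 12, crops included, and the job is handed in when it is done.

```bash
mkdir -p pics; ls; cat > h.py <<'E'
import numpy as np, cv2
from rig import bot, imaging
from scipy.spatial.transform import Rotation as R
def K(c): return np.array([[c['fx'],0,c['cx']],[0,c['fy'],c['cy']],[0,0,1.]])
def snap(n,f=None):
    c=imaging.camera(n)
    if f: cv2.imwrite('pics/'+f,c['pixels'][:,:,::-1])
    np.save('pics/'+n+'.npy',c,allow_pickle=True); return c
def load(n): return np.load('pics/'+n+'.npy',allow_pickle=True).item()
def ray(c,u,v):
    Rm=R.from_rotvec(np.ravel(c['rvec'])).as_matrix(); t=np.ravel(c['tvec'])
    o=-Rm.T@t; d=Rm.T@np.array([(u-c['cx'])/c['fx'],(v-c['cy'])/c['fy'],1]); return o,d/np.linalg.norm(d)
def plane(c,u,v,z):
    o,d=ray(c,u,v); return o+d*(z-o[2])/d[2]
def proj(c,P):
    p,_=cv2.projectPoints(np.array(P,float).reshape(-1,1,3),np.ravel(c['rvec']).astype(float),np.ravel(c['tvec']).astype(float),K(c),None); return p.reshape(-1,2)
def tri(c1,p1,c2,p2):
    o1,d1=ray(c1,*p1);o2,d2=ray(c2,*p2)
    s=np.linalg.lstsq(np.c_[d1,-d2],o2-o1,rcond=None)[0]
    a=o1+s[0]*d1;b=o2+s[1]*d2; return (a+b)/2,np.linalg.norm(a-b)
E
python3 - <<'E'
from h import *
for n in('scene','side','wrist'):
    c=snap(n,n+'0.png'); o,d=ray(c,320,240); print(n,o.round(),d.round(2),c['fx'])
print(bot.get_state())
E
```

```text
pics
scene [1357.  373.  834.] [-0.71 -0.23 -0.67] 566.6056938911753
side [ 859. -467.  851.] [-0.31  0.57 -0.76] 504.8387964852856
wrist [575.  68. 373.] [-0.01 -0.28 -0.96] 421.74215685589314
{'time': 0.15, 'joint_pos': array([-1.33996043e-01,  1.50853613e-01,  1.43788426e+00, -2.26882492e-05,
        1.55381833e+00, -1.33998463e-01]), 'qd': array([ 6.83190765e-04, -8.96636559e-04, -1.39198858e-03, -9.44496680e-04,
       -9.75527835e-05,  1.37594555e-03]), 'joint_torque': array([ 2.28272773e-03, -7.13383126e+01, -5.71041870e+01, -3.10331814e-05,
        7.20541226e-03, -6.05664604e-05]), 'eef_pos': array([5.74802187e+02, 1.94295579e-03, 2.38823934e+02]), 'orientation': array([-2.22090615e+00, -2.22091240e+00,  9.45769913e-04]), 'wrist_force': array([-0.41084916, -0.19266107,  1.00822358]), 'ft_torque': array([ 0.01343774, -0.03858297, -0.00804868]), 'grip_width': 85.58894920892108}
```

View pics/scene0.png

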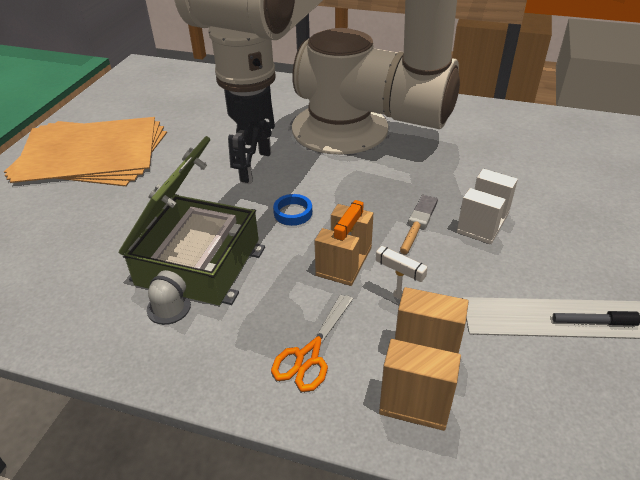

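View pics/side0.png

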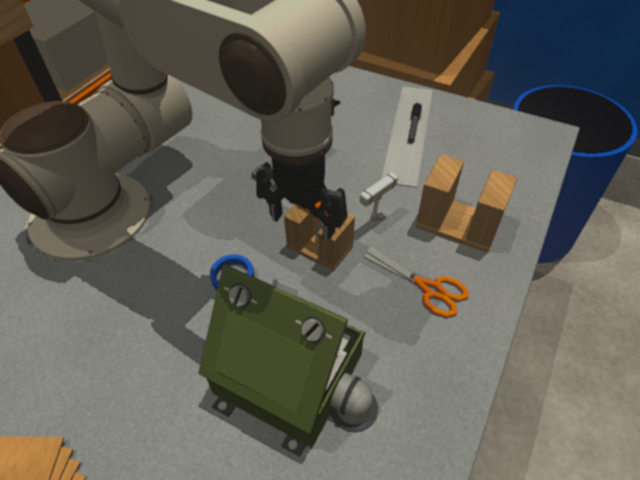

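The scene view shows the box at about (190,240) with its lid partly open, and the driver on the small beech block at (345,240). The side view shows the screws at (240,295) and (312,328). I'll zoom in to pick out the corners.

```bash
python3 - <<'E'
from h import *
c=load('scene')['pixels'][:,:,::-1]; s=load('side')['pixels'][:,:,::-1]
a=cv2.resize(c[130:330,110:270],None,fx=3,fy=3,interpolation=cv2.INTER_CUBIC)
b=cv2.resize(c[195:295,300:405],(315,300),interpolation=cv2.INTER_CUBIC)
d=cv2.resize(s[195:275,250:370],(315,210),interpolation=cv2.INTER_CUBIC)
o=np.zeros((600,800,3),np.uint8); o[:,:480]=a; o[:300,483:798]=b; o[300:510,483:798]=d
cv2.imwrite('pics/crop1.png',o)
E
```

```text
(no output)
```

View pics/crop1.png

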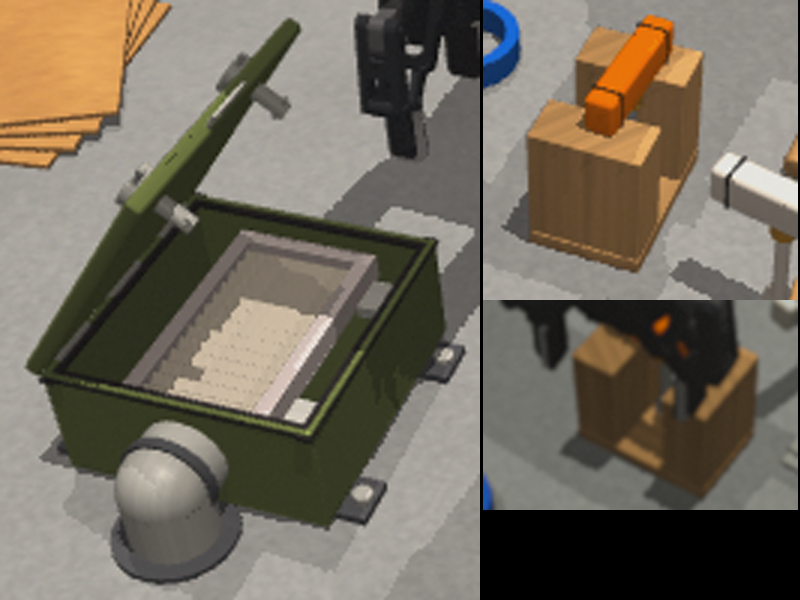

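```bash
python3 - <<'E'
from h import *
c=load('scene')
A=lambda x,y:(110+x/3,130+y/3); B=lambda x,y:(300+(x-483)/3,195+y/3)
r=np.array([plane(c,*A(*p),90) for p in[(40,373),(315,437),(437,240),(200,195)]]); print(r.round(1),r.mean(0))
for i in range(4): d=r[(i+1)%4]-r[i]; print(np.linalg.norm(d),np.degrees(np.arctan2(d[1],d[0])))
for p in[(530,240),(637,270),(697,180)]: print('b',plane(c,*B(*p),0).round(1))
for p in[(528,137),(640,165),(660,128),(550,102),(583,60),(600,28),(703,50)]: print('t',plane(c,*B(*p),100).round(1))
im=c['pixels'].astype(int); hsv=cv2.cvtColor(c['pixels'],cv2.COLOR_RGB2HSV)
m=cv2.inRange(hsv,(5,215,90),(16,255,255)); m[:190]=0;m[250:]=0;m[:,:320]=0;m[:,380:]=0
print(m.sum()/255); ys,xs=np.nonzero(m); V=hsv[ys,xs,2]; print(np.percentile(V,[5,25,50,75,95]))
for p in[(585,92),(622,102),(676,25),(645,17)]: print('d',plane(c,*B(*p),113).round(1))
E
```

```text
[[ 711.9 -236.    90. ]
 [ 715.5  -40.8   90. ]
 [ 514.9  -40.8   90. ]
 [ 513.6 -226.1   90. ]] [ 613.97875892 -135.93948006   90.        ]
195.30411295351817 88.95997045896945
200.54384217048326 -179.97473287976138
185.3078925999585 -90.41598365561772
198.5901901819105 -2.8518238380716947
b [578.2 108.8   0. ]
b [585.2 186.6  -0. ]
b [488.  205.2   0. ]
t [583.  111.3 100. ]
t [588.8 187.5 100. ]
t [551.1 191.  100. ]
t [546.  114.9 100. ]
t [498.  123.8 100. ]
t [461.  125.4 100. ]
t [465.2 199.7 100. ]
551.0
[118. 133. 211. 233. 233.]
d [544.5 138.6 113. ]
d [547.5 164.4 113. ]
d [459.6 178.9 113. ]
d [456.7 156.3 113. ]
```

```bash
python3 - <<'E'
from h import *
c=load('scene'); s=load('side')
def xpl(c,p,x):
    o,d=ray(c,*p); return o+d*(x-o[0])/d[0]
H=np.array([-231.5,90])
q=xpl(c,(208.3,136.7),510)[1:]-H; print('far edge',q+H,np.hypot(*q),np.degrees(np.arctan2(q[1],q[0])))
for p,x in(((240,295),552),((312,328),676)):
    o,d=ray(s,*p)
    q=xpl(s,p,x)[1:]-H; print('screw',q+H,np.hypot(*q),np.hypot(162,21), np.degrees(np.arctan2(q[1],q[0])-np.arctan2(21,162)))
for th in np.radians([45,50,55,60]):
    P=[[614.5+x,-231.5+r*np.cos(th)-h*np.sin(th),90+r*np.sin(th)+h*np.cos(th)] for x,r,h in[(-62,162,21),(62,162,21),(-104,194,12),(104,194,12),(-104,0,12),(104,0,12)]]
    print(np.degrees(th),proj(s,P).round().tolist(),proj(c,P[2:4]).round().tolist())
E
```

```text
far edge [-126.19805099  250.74436979] 192.16465045830225 56.77161286091287
screw [-149.88160401  231.15803688] 163.05567742097205 163.35544068074378 52.57720663168647
screw [-155.10782083  239.77934744] 168.135712919016 163.35544068074378 55.590944837521974
45.0 [[248.0, 291.0], [320.0, 323.0], [234.0, 261.0], [356.0, 313.0], [198.0, 373.0], [313.0, 433.0]] [[220.0, 145.0], [169.0, 209.0]]
50.0 [[243.0, 293.0], [316.0, 326.0], [228.0, 263.0], [352.0, 316.0], [198.0, 374.0], [312.0, 433.0]] [[213.0, 140.0], [161.0, 203.0]]
55.0 [[238.0, 297.0], [312.0, 330.0], [222.0, 265.0], [348.0, 320.0], [198.0, 374.0], [312.0, 434.0]] [[206.0, 134.0], [152.0, 197.0]]
59.99999999999999 [[232.0, 301.0], [308.0, 335.0], [215.0, 269.0], [343.0, 325.0], [198.0, 375.0], [312.0, 435.0]] [[198.0, 130.0], [143.0, 192.0]]
```

```bash
python3 -m inch '[[0,0,0,0,10,-40,1],[0,0,0,-30,30,-65,1],[0,0,0,-75,40,-65,1],[0,0,0,-120,40,-65,1],[0,0,0,-160,40,-65,1],[0,0,0,-190,40,-65,1],[0,0,0,-190,40,-65,1],[0,0,0,-190,40,-25,1],[0,0,0,-190,40,0,1],[0,0,0,-190,40,0,1]]' 60
```

```text
time: 1.15
eef_pos: [613.9, -189.0, 235.5]
orientation: [-2.217, -2.218, 0.003]
wrist_force: [0.2, 0.3, 0.3]
grip_width: -0.2
```

```bash
python3 -m inch '[[0,0,0,20,0,0,1],[0,0,0,35,0,0,1],[0,0,0,44,0,7,1],[0,0,0,56,0,16,1],[0,0,0,66,0,26,1],[0,0,0,76,0,37,1],[0,0,0,84,0,48,1],[0,0,0,92,0,60,1],[0,0,0,98,0,73,1],[0,0,0,104,0,87,1]]'
```

```text
time: 2.15
eef_pos: [615.0, -85.4, 151.3]
orientation: [2.221, 2.222, 0.0]
wrist_force: [2.5, -0.6, 2.4]
grip_width: -0.0
```

```bash
python3 -m inch '[[0,0,0,4,0,7,1],[0,0,0,5,0,14,1],[0,0,0,7,0,21,1],[0,0,0,8,0,28,1],[0,0,0,8,0,34,1],[0,0,0,8,0,38,1],[0,0,0,8,0,41,1],[0,0,0,8,0,43,1],[0,0,0,8,0,44,1],[0,0,0,8,0,44,1]]'; python3 -c "
from h import *
print(bot.get_state()['wrist_force'],bot.get_state()['eef_pos'])"
```

```text
time: 3.15
eef_pos: [615.1, -78.0, 109.9]
orientation: [2.221, 2.221, 0.001]
wrist_force: [-8.7, 3.4, 19.6]
grip_width: 0.1
[-8.70752119  3.42889475 19.57792481] [615.09615599 -78.0489755  109.92163685]
```

```bash
python3 -m inch '[[0,0,0,0,0,-30,1],[0,0,0,0,0,-70,1],[0,0,0,0,0,-110,1],[0,0,0,0,0,-150,1],[0,0,0,0,0,-170,1],[0,0,0,0,0,-170,0],[0,0,0,0,0,-170,-1],[0,0,0,0,0,-170,-1],[0,0,0,0,0,-170,-1],[0,0,0,0,0,-170,-1]]'; python3 - <<'E'
from h import *
c=snap('wrist','w1.png'); s=snap('side','s1.png'); c=snap('scene','c1.png')
a=cv2.imread('pics/w1.png'); b=cv2.imread('pics/s1.png'); d=cv2.imread('pics/c1.png')
o=np.zeros((600,800,3),np.uint8); o[:360,:480]=cv2.resize(a,(480,360)); o[:240,480:]=cv2.resize(d,(320,240))
o[360:]=cv2.resize(b[200:440,180:420],(240,240)).repeat(1,0)[:, :].copy() if 0 else 0
o[360:,:480]=cv2.resize(b[190:430,160:480],(480,360))[:240]
cv2.imwrite('pics/m1.png',o)
E
```

```text
time: 4.15
eef_pos: [614.8, -78.0, 277.5]
orientation: [-2.221, -2.221, 0.001]
wrist_force: [0.2, -0.4, 1.3]
grip_width: 72.3
```

View pics/w1.png

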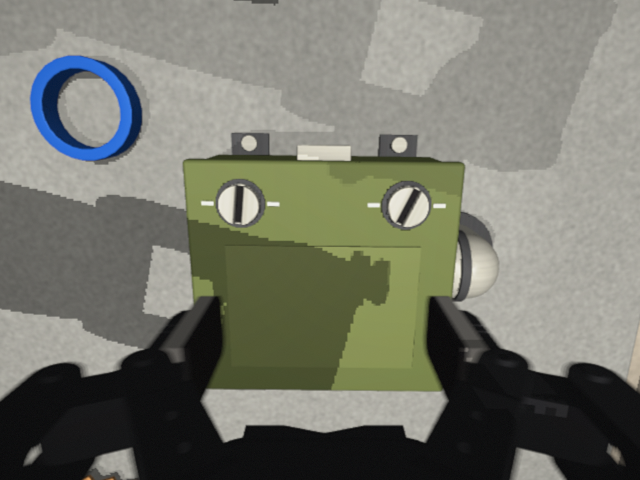

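The lid is shut. Screw A is at (241,204) with its slot nearly square to the hinge, and screw B is at (406,206), turned slightly clockwise. I'll measure them next.

```bash
cat >> h.py <<'E'
def heads(c,gs,z=111):
    out=[]
    for u,v in gs:
        x0,y0=int(u)-32,int(v)-32; im=c['pixels'][y0:y0+64,x0:x0+64]
        hsv=cv2.cvtColor(im,cv2.COLOR_RGB2HSV); g=((hsv[...,1]<60)&(hsv[...,2]>110)).astype(np.uint8)
        yy,xx=np.mgrid[:64,:64]; g[np.hypot(xx-32,yy-32)>24]=0
        g=cv2.morphologyEx(g,cv2.MORPH_OPEN,np.ones((5,5)))
        P=cv2.findNonZero(g); (cx,cy),r=cv2.minEnclosingCircle(P)
        d=((hsv[...,2]<95)&(np.hypot(xx-cx,yy-cy)<r*0.85)).astype(np.uint8)
        n,l,st,_=cv2.connectedComponentsWithStats(d); k=1+np.argmax(st[1:,4]); ys,xs=np.nonzero(l==k)
        W=np.array([plane(c,x0+a,y0+b,z-3)[:2] for a,b in zip(xs,ys)])
        e,V=np.linalg.eigh(np.cov(W.T)); ax=V[:,1]
        H=plane(c,x0+cx,y0+cy,z); ang=np.degrees(np.arctan2(ax[1],ax[0]))%180
        out.append((H,W.mean(0),ang,np.sqrt(e*12),r))
        print('head',H.round(1),'slotmean',W.mean(0).round(1),'ang',round(ang,1),'LW',np.sqrt(e*12).round(1),'r',round(r,1))
    return out
E
python3 - <<'E'
from h import *
c=load('wrist'); o=heads(c,[(241,204),(406,206)])
d=o[1][0]-o[0][0]; print(np.hypot(*d[:2]),np.degrees(np.arctan2(d[1],d[0])))
im=c['pixels'].astype(int)
m=(im.min(2)>200).astype(np.uint8); m[:190]=0;m[220:]=0;m[:,:195]=0;m[:,450:]=0
n,l,st,ce=cv2.connectedComponentsWithStats(m)
for k in range(1,n):
    if st[k,4]>10: print(st[k],ce[k].round(1),plane(c,*ce[k],102).round(1))
for p in[(184,160),(464,163)]: print('edge',plane(c,*p,102).round(1))
E
```

```text
head [552.4 -69.5 111. ] slotmean [552.1 -69.8] ang 82.9 LW [ 5.3 26. ] r 21.0
head [675.7 -70.7 111. ] slotmean [676.8 -71.4] ang 64.7 LW [ 5.3 26.1] r 21.0
123.29856722506717 -0.5495744846074061
[219 190  14  30 331] [226.  203.7] [541.9 -70.6 102. ]
[246 190  12  30 245] [250.6 205.5] [560.2 -71.9 102. ]
[390 190  21  30 325] [397.7 202.2] [670.  -69.5 102. ]
[409 194  19  26 288] [419.7 209.1] [686.7 -74.7 102. ]
[202 202  11   3  33] [207. 203.] [527.7 -70.  102. ]
[268 202  11   4  36] [272.7 203.8] [576.7 -70.7 102. ]
[368 204  12   3  35] [373.3 205. ] [651.9 -71.6 102. ]
[434 204  11   4  44] [439.  205.5] [700.9 -72.  102. ]
edge [513.4 -38.3 102. ]
edge [716.8 -40.6 102. ]
```

View pics/m1.png

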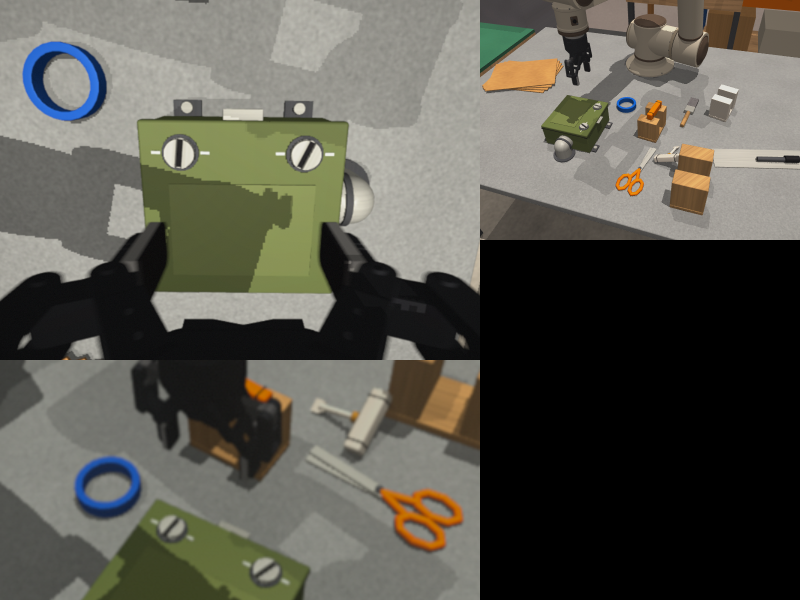

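```bash
python3 -m inch '[[0,0,8.5,30,-18,0,-1],[0,0,17,60,-36,0,-1],[0,0,25.5,90,-54,0,-1],[0,0,34,120,-72,0,-1],[0,0,42.5,150,-90,0,-1],[0,0,51,180,-108,0,-1],[0,0,59.5,205,-125,0,-1],[0,0,68,225,-138,0,-1],[0,0,76.5,236,-145,0,-1],[0,0,85,236,-145,0,-1]]'; python3 - <<'E'
from h import *
c=snap('wrist','w2.png'); print(bot.get_state()['joint_pos'].round(2))
E
```

```text
time: 5.3
eef_pos: [469.1, 159.4, 278.6]
orientation: [-3.138, -0.13, -0.001]
wrist_force: [-0.4, 0.3, 0.4]
grip_width: 86.0
[ 0.17 -0.03  1.55  0.    1.62  1.67]
```

View pics/w2.png

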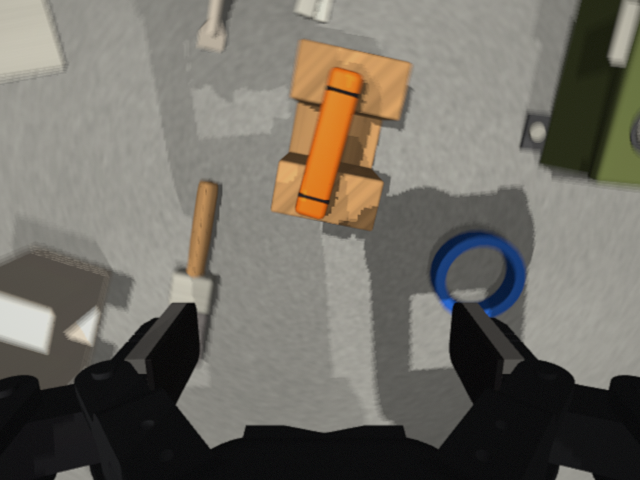

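The bar runs from (345,70) to (312,217). The block's top corners are at (298,40), (412,65), (373,230) and (272,212).

```bash
cat >> h.py <<'E'
def bar(c,z=113,box=(0,640,0,300)):
    hsv=cv2.cvtColor(c['pixels'],cv2.COLOR_RGB2HSV); m=cv2.inRange(hsv,(4,200,120),(17,255,255))
    k=np.zeros_like(m); k[box[2]:box[3],box[0]:box[1]]=1; m*=k
    m=cv2.morphologyEx(m,cv2.MORPH_CLOSE,np.ones((9,9)))
    n,l,st,ce=cv2.connectedComponentsWithStats(m); j=1+np.argmax(st[1:,4])
    r=cv2.minAreaRect(cv2.findNonZero((l==j).astype(np.uint8))); b=cv2.boxPoints(r)
    W=np.array([plane(c,u,v,z)[:2] for u,v in b]); e=W[1]-W[0],W[2]-W[1]
    e=max(e,key=np.linalg.norm); print('bar',W.mean(0).round(1),'ang',round(np.degrees(np.arctan2(e[1],e[0]))%180,1),'LW',[round(np.linalg.norm(W[i+1]-W[i]),1) for i in(0,1)],b.round().tolist())
    return W
E
python3 - <<'E'
from h import *
c=load('wrist'); bar(c)
W=np.array([plane(c,*p,100)[:2] for p in[(298,40),(412,65),(373,230),(272,212)]]); print(W.round(1),W.mean(0))
for i in range(4):
    d=W[(i+1)%4]-W[i]; print(np.hypot(*d),np.degrees(np.arctan2(d[1],d[0])))
print(plane(c,345,68,113),plane(c,312,219,113))
s=bot.get_state(); print(s['eef_pos'],R.from_rotvec(s['orientation']).as_matrix().round(3).tolist())
E
```

```text
bar [519.2 162.4] ang 168.1 LW [np.float64(102.5), np.float64(22.5)] [[290.0, 211.0], [331.0, 65.0], [364.0, 75.0], [323.0, 220.0]]
[[587.3 187.5]
 [578.  107.9]
 [458.4 121.4]
 [466.1 199.3]] [522.46678874 154.00139945]
80.20404164508228 -96.71944189833141
120.27327496588596 173.54463949722054
78.25901706219362 84.35401975160875
121.7640657738543 -5.536821343018941
[570.74730439 154.33977034 113.        ] [466.2779319  168.49747249 113.        ]
[469.4830633  158.73808932 278.48456735] [[0.997, 0.072, 0.0], [0.072, -0.997, 0.0], [0.0, -0.0, -1.0]]
```

```bash
python3 -m inch '[[0,0,8,26,0,0,-1],[0,0,16,51,0,30,-1],[0,0,16,51,0,75,-1],[0,0,16,51,0,115,-1],[0,0,16,51,0,145,-1],[0,0,16,51,0,162,-1],[0,0,16,51,0,169,-1],[0,0,16,51,0,169,-1],[0,0,16,51,0,169,-0.3],[0,0,16,51,0,169,0.1]]' 100
python3 -m inch '[[0,0,0,0,0,0,0.3],[0,0,0,0,0,0,0.6],[0,0,0,0,0,0,1],[0,0,0,0,0,0,1],[0,0,0,0,0,0,1],[0,0,0,0,0,0,1],[0,0,0,0,0,0,1],[0,0,0,0,0,-5,1],[0,0,0,0,0,-10,1],[0,0,0,0,0,-15,1]]' 100
```

```text
time: 6.35
eef_pos: [521.4, 162.5, 110.5]
orientation: [-3.127, 0.3, -0.003]
wrist_force: [0.4, 0.4, 0.4]
grip_width: 59.5
time: 7.35
eef_pos: [520.7, 162.5, 124.7]
orientation: [-3.127, 0.301, 0.0]
wrist_force: [-0.2, 0.2, -1.3]
grip_width: 20.7
```

```bash
python3 -m inch '[[0,0,0,0,0,-45,1],[0,0,0,0,0,-90,1],[0,0,-4,0,0,-125,1],[0,0,-12,8,30,-130,1],[0,0,-20,20,65,-130,1],[0,0,-28,34,105,-130,1],[0,0,-36,48,145,-130,1],[0,0,-44,62,185,-130,1],[0,0,-52,72,210,-130,1],[0,0,-60,75,223,-130,1]]'
python3 -m inch '[[0,0,-8.5,0,0,0,1],[0,0,-17,0,0,0,1],[0,0,-25.5,0,0,0,1],[0,0,-34,0,0,0,1],[0,0,-34,0,0,0,1],[0,0,-34,0,0,0,1],[0,0,-34,0,0,0,1],[0,0,-34,0,0,0,1],[0,0,-34,0,0,0,1],[0,0,-34,0,0,0,1]]'
python3 - <<'E'
from h import *
s=bot.get_state(); M=R.from_rotvec(s['orientation']).as_matrix(); print(s['eef_pos'],M.round(3).tolist())
c=snap('scene'); d=snap('side'); w=snap('wrist')
o=np.zeros((600,800,3),np.uint8)
p=proj(c,s['eef_pos'])[0]; q=proj(d,s['eef_pos'])[0]; print(p,q)
x,y=int(p[0]),int(p[1]); print('scene off',x-50,y-35); o[:400,:400]=cv2.resize(c['pixels'][y-35:y+65,x-50:x+50],(400,400),interpolation=3)[:,:,::-1]
x,y=int(q[0]),int(q[1]); print('side off',x-50,y-35); o[:400,400:]=cv2.resize(d['pixels'][y-35:y+65,x-50:x+50],(400,400),interpolation=3)[:,:,::-1]
o[400:,:267]=cv2.resize(w['pixels'],(267,200))[:,:,::-1]
cv2.imwrite('pics/m2.png',o)
E
```

```text
time: 8.35
eef_pos: [552.0, -73.4, 254.3]
orientation: [2.856, 1.308, -0.001]
wrist_force: [-0.4, 0.4, -1.6]
grip_width: 20.6
time: 9.35
eef_pos: [551.9, -70.8, 254.3]
orientation: [-2.354, -2.081, 0.0]
wrist_force: [0.3, 0.2, -2.6]
grip_width: 20.1
[551.856704   -70.76752025 254.27740628] [[0.123, 0.992, -0.0], [0.992, -0.123, 0.0], [0.0, -0.0, -1.0]]
[225.28242382 150.72213196] [266.3125135  248.33124007]
scene off 175 115
side off 216 213
```

View pics/m2.png

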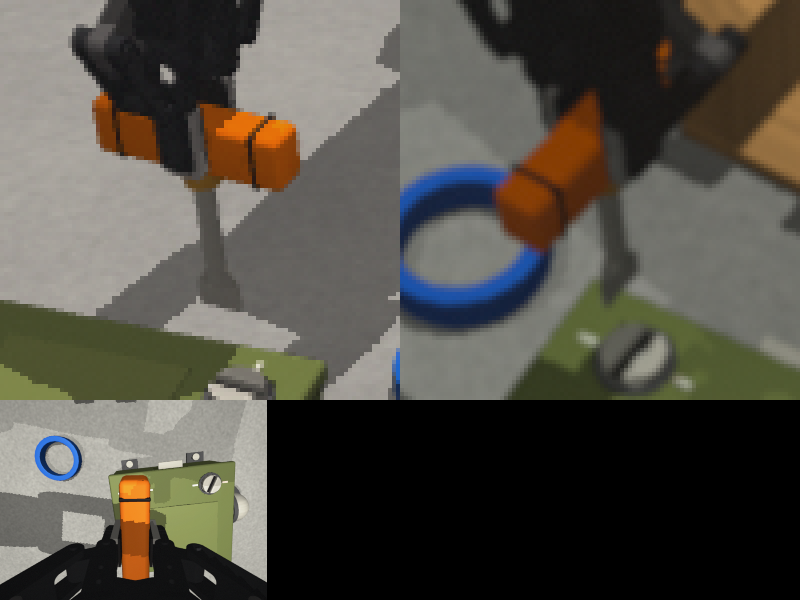

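```bash
python3 - <<'E'
from h import *
c=load('scene');d=load('side');w=load('wrist')
for q in[(269,288.5),(270.5,285.5)]: print(tri(c,(230.25,191.5),d,q))
T=np.array([551.9,-70.8,254.3])
for z in(94.5,): 
  B=T-[0,0,z]; print(B,proj(c,B),proj(d,B), [proj(k,[B+[ .123*11*s,.992*11*s,0] for s in(-1,1)]).round(1).tolist() for k in(c,d)])
# bar far end in wrist
hsv=cv2.cvtColor(w['pixels'],cv2.COLOR_RGB2HSV); m=cv2.inRange(hsv,(4,200,60),(17,255,255))
for v in range(176,300,15):
    x=np.nonzero(m[v])[0]; print(v,x.min() if len(x) else None,x.max() if len(x) else None)
for e in(50,): print(proj(w,T+[.123*e,.992*e,19]))
E
```

```text
(array([548.85114196, -76.25522477, 154.33311603]), np.float64(2.9136127409719164))
(array([551.37498516, -73.43395199, 158.43057108]), np.float64(0.5322880810890929))
[551.9 -70.8 159.8] [[231.36269514 191.21235416]] [[271.57672694 284.14263803]] [[[226.6, 189.9], [236.2, 192.5]], [[267.5, 288.6], [275.6, 279.7]]]
176 None None
191 291 353
206 286 359
221 286 359
236 295 347
251 287 358
266 288 358
281 288 358
296 289 358
[[323.61434491 188.44993142]]
```

```bash
python3 -m inch '[[0,0,0,0,0,14,1],[0,0,0,0,0,26,1],[0,0,0,0,0,36,1],[0,0,0,0,0,42,1],[0,0,0,0,0,45,1],[0,0,0,0,0,47,1],[0,0,0,0,0,48,1],[0,0,0,0,0,49,1],[0,0,0,0,0,50,1],[0,0,0,0,0,51,1]]'
```

```text
time: 10.5
eef_pos: [551.9, -70.8, 203.4]
orientation: [2.353, 2.082, 0.0]
wrist_force: [0.0, -0.2, -1.3]
grip_width: 20.1
```

```bash
python3 -m inch '[[0,0,0,0,0,0.5,1],[0,0,0,0,0,1,1],[0,0,0,0,0,1.5,1],[0,0,0,0,0,2,1],[0,0,0,0,0,2.5,1],[0,0,0,0,0,3,1],[0,0,0,0,0,3.5,1],[0,0,0,0,0,4,1],[0,0,0,0,0,4,1],[0,0,0,0,0,4,1]]'
```

```text
time: 11.5
eef_pos: [552.0, -70.8, 200.0]
orientation: [2.352, 2.081, 0.001]
wrist_force: [-3.0, 0.6, 7.2]
grip_width: 20.3
```

```bash
python3 -m inch '[[0,0,6,0,0,0,1],[0,0,13,0,0,0,1],[0,0,20,0,0,0,1],[0,0,27,0,0,0,1],[0,0,34,0,0,0,1],[0,0,41,0,0,0,1],[0,0,48,0,0,0,1],[0,0,55,0,0,0,1],[0,0,62,0,0,0,1],[0,0,69,0,0,0,1]]' 120
python3 -m inch '[[0,0,6,0,0,0,1],[0,0,11,0,0,0,1],[0,0,15,0,0,0,1],[0,0,18,0,0,0,1],[0,0,20,0,0,0,1],[0,0,21,0,0,0,1],[0,0,22,0,0,0,1],[0,0,22,0,0,0,1],[0,0,22,0,0,0,1],[0,0,22,0,0,0,1]]'; python3 -c "
from h import *
s=bot.get_state();print(s['ft_torque'],s['wrist_force'],R.from_rotvec(s['orientation']).as_matrix()[:,0])"
```

```text
time: 12.5
eef_pos: [552.1, -70.9, 200.0]
orientation: [3.119, 0.375, 0.002]
wrist_force: [-1.6, -0.5, 6.9]
grip_width: 20.0
time: 13.5
eef_pos: [551.8, -70.8, 199.3]
orientation: [3.134, -0.218, -0.0]
wrist_force: [-0.7, 0.5, -2.0]
grip_width: 19.5
[-0.02358491 -0.0087816   0.04798676] [-0.66079544  0.52963066 -1.98353729] [ 9.90332344e-01 -1.38714913e-01 -1.48672006e-04]
```

```bash
python3 -m inch '[[0,0,0,0,0,-3,1],[0,0,0,0,0,-8,1],[0,0,0,0,0,-20,1],[0,0,0,0,0,-40,1],[0,0,0,0,0,-55,1],[0,0,0,0,0,-55,1],[0,0,0,0,0,-55,1],[0,0,0,0,0,-55,1],[0,0,0,0,0,-55,1],[0,0,0,0,0,-55,1]]'
python3 - <<'E'
from h import *
s=bot.get_state(); M=R.from_rotvec(s['orientation']).as_matrix(); print(s['eef_pos'],M.round(3).tolist())
c=snap('scene'); d=snap('side'); w=snap('wrist')
o=np.zeros((600,800,3),np.uint8)
p=proj(c,s['eef_pos'])[0]; q=proj(d,s['eef_pos'])[0]
x,y=int(p[0]),int(p[1]); print('scene off',x-50,y-25); o[:400,:400]=cv2.resize(c['pixels'][y-25:y+75,x-50:x+50],(400,400),interpolation=3)[:,:,::-1]
x,y=int(q[0]),int(q[1]); print('side off',x-50,y-25); o[:400,400:]=cv2.resize(d['pixels'][y-25:y+75,x-50:x+50],(400,400),interpolation=3)[:,:,::-1]
o[400:,:267]=cv2.resize(w['pixels'],(267,200))[:,:,::-1]
cv2.imwrite('pics/m3.png',o)
E
```

```text
time: 14.5
eef_pos: [551.7, -70.7, 253.7]
orientation: [-3.134, 0.219, 0.002]
wrist_force: [0.6, 0.8, -1.5]
grip_width: 19.8
[551.70201556 -70.73524498 253.72186451] [[0.99, -0.139, -0.001], [-0.139, -0.99, 0.0], [-0.001, -0.0, -1.0]]
scene off 175 125
side off 216 223
```

View pics/m3.png

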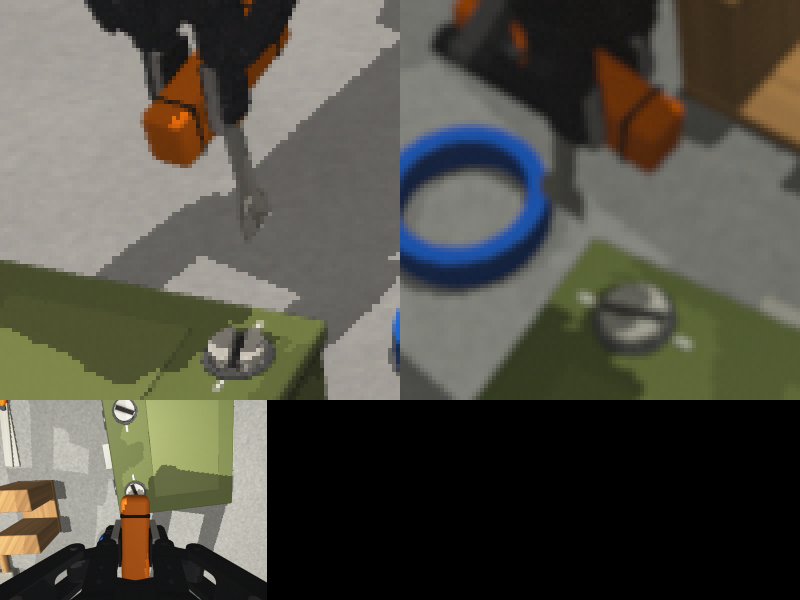

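```bash
python3 - <<'E'
from h import *
d=load('side');c=load('scene')
S=lambda x,y:(216+(x-400)/4,223+y/4); C=lambda x,y:(175+x/4,125+y/4)
def an(a,b): v=b-a; return a.round(1),b.round(1),np.degrees(np.arctan2(v[1],v[0]))
print('side tick',an(plane(d,*S(587,297),102),plane(d,*S(682,343),102)))
print('side slot',an(plane(d,*S(600,308),111),plane(d,*S(675,318),111)))
print('scene tick',an(plane(c,*C(260,325),102),plane(c,*C(219,385),102)))
print('scene slot',an(plane(c,*C(240,333),111),plane(c,*C(236,368),111)))
T=np.array([551.7,-70.7,253.7-94.5]);u=np.array([.99,-.139,0])*11
for k,n in((c,'scene'),(d,'side')):
    P=proj(k,[T-u,T,T+u]); o=(175,125) if n=='scene' else (116,223); print(n,((P-o)*4).round().tolist())
E
```

```text
side tick (array([527. , -69.4, 102. ]), array([576.8, -71.1, 102. ]), np.float64(-1.9393479268030518))
side slot (array([539.1, -76.6, 111. ]), array([571.1, -66.1, 111. ]), np.float64(18.121859808446686))
scene tick (array([525.9, -70.3, 102. ]), array([576.6, -71.1, 102. ]), np.float64(-0.8435247745769211))
scene slot (array([545. , -72.2, 111. ]), array([571.6, -62.8, 111. ]), np.float64(19.424939329671247))
scene [[238.0, 253.0], [226.0, 266.0], [214.0, 278.0]]
side [[602.0, 233.0], [622.0, 245.0], [643.0, 257.0]]
```

```bash
python3 - <<'E'
from h import *
d=load('side');c=load('scene');w=load('wrist')
S=lambda x,y:(216+(x-400)/4,223+y/4); C=lambda x,y:(175+x/4,125+y/4)
print(tri(c,C(257,223),d,S(564,200)))
a=cv2.resize(c['pixels'][115:200,205:260],(495,765//1),interpolation=3)[:600,:400]
b=cv2.resize(d['pixels'][225:305,235:295],(400,533),interpolation=3)
o=np.zeros((600,800,3),np.uint8); o[:600,:400]=a[:600]; o[:533,400:]=b
g=o.astype(float)*1.5; cv2.imwrite('pics/m4.png',np.clip(g,0,255).astype(np.uint8)[:,:,::-1])
E
```

```text
(array([521.08513328, -65.93426707, 165.42998097]), np.float64(1.3857075960096177))
```

View pics/m4.png

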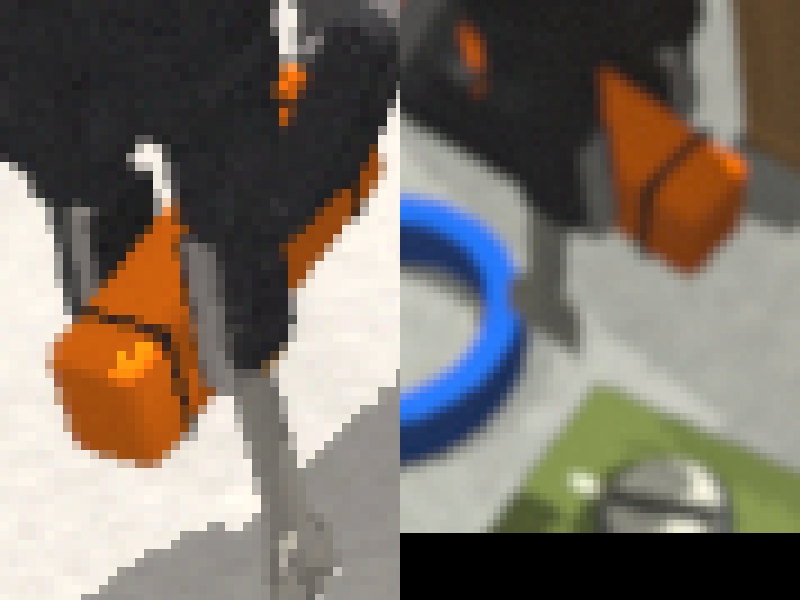

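```bash
python3 -m inch '[[0,4,0,0,0,-6,1],[0.1,9,-1,-6,-25,-6,1],[0.2,14,-1.5,-14,-55,-6,1],[0.3,17.3,-2,-23,-90,-6,1],[0.3,17.3,-2,-33,-130,-6,1],[0.3,17.3,-2,-43,-165,-6,1],[0.3,17.3,-2,-51,-195,-6,1],[0.3,17.3,-2,-56,-215,-6,1],[0.3,17.3,-2,-58,-222,-6,1],[0.3,17.3,-2,-58,-222,-6,1]]'
python3 - <<'E'
from h import *
s=bot.get_state(); M=R.from_rotvec(s['orientation']).as_matrix(); T=s['eef_pos'];print(T,M.round(3).tolist(),'pivot',T-11*M[:,2])
down=M.T@[0,0,-1];print(down)
c=snap('scene');d=snap('side')
P=T-11*M[:,2]; B=P-[0,0,104.5]; o=np.zeros((600,800,3),np.uint8)
print(B,proj(c,B),proj(d,B))
for k,(n,cam) in enumerate((('sc',c),('si',d))):
    x,y=proj(cam,B)[0].astype(int); im=cv2.resize(cam['pixels'][y-75:y+25,x-50:x+50],(400,400),interpolation=3)[:,:,::-1]; o[:400,k*400:k*400+400]=im; print(n,x-50,y-75)
cv2.imwrite('pics/m5.png',o[:400])
E
```

```text
time: 15.65
eef_pos: [525.1, 157.7, 260.2]
orientation: [3.086, -0.159, 0.469]
wrist_force: [0.4, -0.6, -1.6]
grip_width: 19.4
[525.12547206 157.71643766 260.1609873 ] [[0.95, -0.103, 0.295], [-0.098, -0.995, -0.031], [0.297, 0.0, -0.955]] pivot [521.87549559 158.05479324 270.66447093]
[-2.97049212e-01 -2.07553914e-04  9.54862149e-01]
[521.87549559 158.05479324 166.16447093] [[347.0019428  199.02992543]] [[318.79887602 190.7880548 ]]
sc 297 124
si 268 115
```

View pics/m5.png

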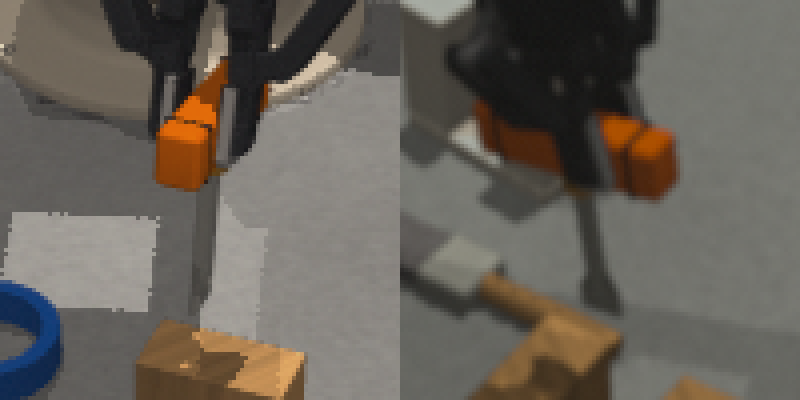

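```bash
python3 -m inch '[[0,0,0,-8,0,26,1],[0,0,0,-17,0,54,1],[0,0,0,-25,0,80,1],[0,0,0,-32,0,103,1],[0,0,0,-38,0,122,1],[0,0,0,-42,0,134,1],[0,0,0,-44,0,140,1],[0,0,0,-44.3,0,142.3,1],[0,0,0,-44.3,0,142.3,1],[0,0,0,-44.3,0,142.3,1]]'
```

```text
time: 16.75
eef_pos: [527.8, 156.2, 113.6]
orientation: [3.085, -0.163, 0.479]
wrist_force: [10.3, -4.6, 6.6]
grip_width: 19.9
```

```bash
python3 -m inch '[[0,0,0,0,0,0,0.4],[0,0,0,0,0,0,0.2],[0,0,0,0,0,0,-0.2],[0,0,0,0,0,0,-0.6],[0,0,0,0,0,-2,-1],[0,0,0,3,0,-12,-1],[0,0,0,9,0,-30,-1],[0,0,0,18,0,-60,-1],[0,0,0,22,0,-85,-1],[0,0,0,25,0,-100,-1]]'
python3 -c "
from h import *
s=bot.get_state();M=R.from_rotvec(s['orientation']).as_matrix();print(s['eef_pos'],M.round(3).tolist())
c=snap('wrist','w3.png');bar(c,128,(0,640,0,330));d=snap('scene','c3.png')"
```

```text
time: 17.75
eef_pos: [519.7, 157.9, 217.3]
orientation: [3.086, -0.161, 0.474]
wrist_force: [0.6, 0.8, 0.4]
grip_width: 85.3
[519.73446499 157.9174149  217.33339517] [[0.949, -0.104, 0.298], [-0.1, -0.995, -0.03], [0.3, -0.001, -0.954]]
bar [530.8 156.3] ang 174.7 LW [np.float64(21.1), np.float64(61.4)] [[307.0, 220.0], [344.0, 220.0], [345.0, 329.0], [308.0, 329.0]]
```

```bash
python3 - <<'E'
from h import *
c=load('wrist'); W=bar(c,128,(0,640,0,480)); e=plane(c,325.5,220,128);f=plane(c,326.5,329,128); u=(e-f)/np.linalg.norm(e-f); print(e,u,e-50*u)
d=load('scene'); bar(d,128,(320,380,190,250))
E
```

```text
bar [512.9 158. ] ang 174.3 LW [np.float64(21.3), np.float64(97.3)] [[307.0, 220.0], [344.0, 220.0], [346.0, 394.0], [308.0, 394.0]]
[561.23425098 153.31919912 128.        ] [ 0.9954117  -0.09568464  0.        ] [511.46366605 158.10343118 128.        ]
bar [522.3 159.9] ang 175.7 LW [np.float64(116.2), np.float64(32.8)] [[331.0, 229.0], [351.0, 195.0], [363.0, 201.0], [343.0, 236.0]]
```

```bash
python3 -m inch '[[0,-8,0,-4,0,7,-1],[0,-16,0,-8,0,13,-1],[0,-17.4,0,-10,0,15,-1],[0,-17.4,0,-10,0,15,-1],[0,-17.4,0,-17,0,38,-1],[0,-17.4,0,-24,0,61,-1],[0,-17.4,0,-31,0,83,-1],[0,-17.4,0,-36,0,98,-1],[0,-17.4,0,-38,0,105,-1],[0,-17.4,0,-38,0,105,-1]]' 120
python3 -c "
from h import *
s=bot.get_state();M=R.from_rotvec(s['orientation']).as_matrix();print(s['eef_pos'],M.round(3).tolist())"
```

```text
time: 18.85
eef_pos: [513.9, 158.4, 102.4]
orientation: [3.137, -0.163, -0.001]
wrist_force: [-0.7, -0.0, 0.2]
grip_width: 85.5
[513.86089885 158.35061348 102.35217761] [[0.995, -0.104, -0.001], [-0.104, -0.995, -0.0], [-0.001, 0.0, -1.0]]
```

```bash
python3 -m inch '[[0,0,0,1,0,-4,-0.6],[0,0,0,1,0,-4,-0.2],[0,0,0,1,0,-4,0.2],[0,0,0,1,0,-4,0.5],[0,0,0,1,0,-4,1],[0,0,0,1,0,-4,1],[0,0,0,1,0,-4,1],[0,0,0,1,0,-4,1],[0,0,0,1,0,-4,1],[0,0,0,1,0,-4,1]]' 120
```

```text
time: 19.85
eef_pos: [515.7, 158.2, 107.2]
orientation: [-3.137, 0.164, 0.001]
wrist_force: [-2.2, -0.7, 7.8]
grip_width: 20.1
```

```bash
python3 -m inch '[[0,0,0,0,0,-30,1],[0,0,0,0,0,-75,1],[0,0,0,0,0,-115,1],[0,0,-5,4,15,-130,1],[0,0,-10,14,50,-130,1],[0,0,-15,26,95,-130,1],[0,0,-20,40,145,-130,1],[0,0,-25,52,190,-130,1],[0,0,-25,60,215,-130,1],[0,0,-25,62,223,-130,1]]'
cat >> h.py <<'E'
def chk(zoff):
    s=bot.get_state();M=R.from_rotvec(s['orientation']).as_matrix();T=s['eef_pos']; print(T.round(1),'psi',np.degrees(np.arctan2(M[1,0],M[0,0])).round(1),s['wrist_force'].round(1))
    w=snap('wrist'); hsv=cv2.cvtColor(w['pixels'],cv2.COLOR_RGB2HSV); m=cv2.inRange(hsv,(4,190,50),(17,255,255)); m[:,:270]=0;m[:,380:]=0
    r=np.nonzero((m>0).sum(1)>25)[0].min(); x=np.nonzero(m[r+5])[0]; E=plane(w,x.mean(),r,T[2]+zoff); print('bar end row',r,'cols',x.min(),x.max(),'along',((E-T)@M[:,0]).round(1),'across',((E-T)@M[:,1]).round(1))
E
python3 - <<'E'
from h import *
bot.get_state(); chk(20.8)
s=bot.get_state();M=R.from_rotvec(s['orientation']).as_matrix();T=s['eef_pos']
c=snap('scene');d=snap('side'); B=T-[0,0,92.2]-2.5*M[:,0]; o=np.zeros((600,800,3),np.uint8)
for k,cam in enumerate((c,d)):
    p=proj(cam,[B-11*M[:,0],B,B+11*M[:,0]]); x,y=p[1].astype(int)
    im=cv2.resize(cam['pixels'][y-60:y+40,x-50:x+50],(400,400),interpolation=3)[:,:,::-1]; o[:400,k*400:k*400+400]=im; print(x-50,y-60,((p-[x-50,y-60])*4+[400*k,0]).round().tolist())
cv2.imwrite('pics/m6.png',np.clip(o[:400]*1.3,0,255).astype(np.uint8))
E
```

```text
time: 20.85
eef_pos: [554.2, -72.8, 236.0]
orientation: [-3.099, -0.515, 0.004]
wrist_force: [-0.2, 1.6, -2.7]
grip_width: 20.4
[554.2 -72.8 236. ] psi 18.9 [-0.2  1.6 -2.7]
bar end row 188 cols 294 353 along 50.3 across -0.4
181 137 [[203.0, 228.0], [201.0, 242.0], [199.0, 255.0]]
221 230 [[577.0, 239.0], [602.0, 243.0], [628.0, 246.0]]
```

View pics/m6.png

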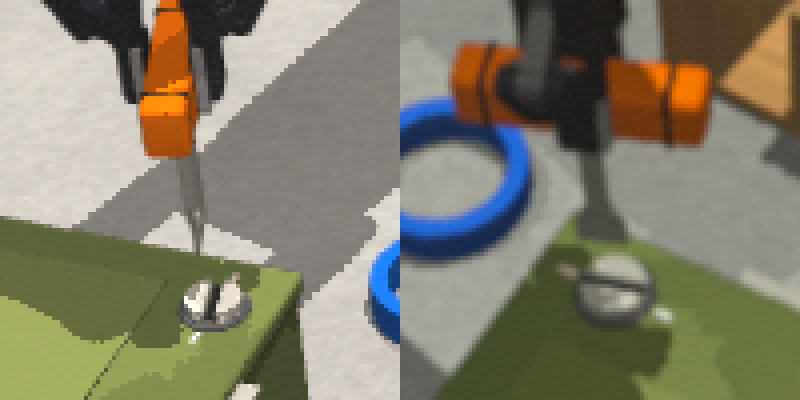

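```bash
python3 -m inch '[[0,0,0,0,0,5,1],[0,0,0,0,0,12,1],[0,0,0,0,0,20,1],[0,0,0,0,0,26,1],[0,0,0,0,0,30,1],[0,0,0,0,0,32,1],[0,0,0,0,0,34,1],[0,0,0,0,0,35,1],[0,0,0,0,0,36,1],[0,0,0,0,0,36,1]]'
```

```text
time: 22.0
eef_pos: [554.0, -70.2, 200.5]
orientation: [-3.098, -0.519, 0.003]
wrist_force: [0.2, -1.6, -2.0]
grip_width: 20.0
```

```bash
python3 -m inch '[[0,0,0,0,0,1,1],[0,0,0,0,0,2,1],[0,0,0,0,0,2.3,1],[0,0,4,0,0,2.3,1],[0,0,8,0,0,2.3,1],[0,0,12,0,0,2.3,1],[0,0,16,0,0,2.3,1],[0,0,20,0,0,2.3,1],[0,0,24,0,0,2.3,1],[0,0,28,0,0,2.3,1]]'; python3 -c "
from h import *
s=bot.get_state();print(s['ft_torque'],s['wrist_force'],R.from_rotvec(s['orientation']).as_matrix()[:2,0])"
```

```text
time: 23.0
eef_pos: [554.0, -70.1, 198.2]
orientation: [3.132, -0.251, -0.003]
wrist_force: [0.3, 0.1, -1.3]
grip_width: 20.1
[-0.03452958  0.01158804 -0.00852576] [ 0.29177024  0.08868542 -1.29887964] [ 0.98726959 -0.15904547]
```

```bash
python3 -m inch '[[0,0,0,0,0,0.3,1],[0,0,0,0,0,0.6,1],[0,0,0,0,0,0.9,1],[0,0,0,0,0,1.2,1],[0,0,0,0,0,1.5,1],[0,0,0,0,0,1.8,1],[0,0,0,0,0,2,1],[0,0,0,0,0,2,1],[0,0,0,0,0,2,1],[0,0,0,0,0,2,1]]'; python3 - <<'E'
from h import *
s=bot.get_state();print(s['ft_torque'],s['wrist_force'])
c=snap('scene'); d=snap('side')
for cam in(c,d):
    p=proj(cam,[552.2,-70.5,111])[0]; x,y=p.astype(int); g=cv2.cvtColor(cam['pixels'],cv2.COLOR_RGB2GRAY); print(x-12,y-8); print('\n'.join(' '.join('%3d'%v for v in r) for r in g[y-8:y+10,x-12:x+13]))
E
```

```text
time: 24.0
eef_pos: [554.0, -70.1, 196.2]
orientation: [3.132, -0.246, -0.003]
wrist_force: [-0.1, -0.7, -1.7]
grip_width: 20.1
[ 0.00013198 -0.00168517 -0.04103323] [-0.07021239 -0.69727655 -1.65281539]
222 202
 73  72  72  71  73  72  71  72  71  72  72  71  73  72  74  76  81  79  96 114 139 138 160 161 161
 72  70  72  72  72  71  72  72  72  71  72  73  71  72  72  71  72  72 115 117 118 124 121 128 121
 73  72  72  72  72  72  73  72  71  72  72  71  72  72  73  71  72  72 115 117 117 117 116 118 117
 73  72  72  71  71  72  71  72  72  71  73  72  72  72  72  72  72 168 172 121 117 117 117 117 116
 73  73  71  71  72  71  72  73  73  71  81  81  73  72  73  99 141 221 173 120 117 116 117 117 117
 62  71  72  72  73  72  71  72  90 117 112 100  72  72  70 116 146 172 112 116 117 116 117 117 117
 67  71  70  72  71  72  79 115 115 115 118  82  51  46  86 118 122 123 114 116 117 117 117 117 117
 71  72  71  72  71  81 116 117 116 114 115  73  40  27  92 118 121 119 122  90 115 117 117 117 117
 71  72  72  71  71 104 117 116 115 114 108  59  28  30 121 119 119  97  96  73  96 115 
[... 2019 characters left out ...]

 54  50  43  49  69  85  88  88  87  88  87  87  82  77  75  93 117 113  91  71  72  65  61  70  78
 52  50  45  45  63  79  88  89  89  89  89  89  87  86  93 118 141 140 116  87  78  68  63  71  79
 53  50  47  46  59  73  85  88  89  89  88  88  88  89 104 131 144 136 111  80  70  63  65  76  80
 53  51  48  44  53  63  74  81  86  87  89  89  88  88 101 123 123 110  93  72  62  67  81  92  93
 54  52  50  46  45  52  60  68  74  77  80  82  81  78  83  93  88  78  74  65  63  78 102 119 120
 54  55  51  47  42  43  49  55  61  64  68  69  68  65  64  65  62  60  62  65  70  83 103 124 137
 53  54  53  50  46  42  42  46  49  53  54  55  54  55  53  53  55  58  65  75  83  89  91 100 118
```

```bash
python3 - <<'E'
from h import *
chk(20.8)
s=bot.get_state();M=R.from_rotvec(s['orientation']).as_matrix();T=s['eef_pos'];P=T-11*M[:,2]
w=load('wrist')
for a in(-20,-10,0,10,20,30,40):
    a=np.radians(a)
    # +a: blade toward -tool x
    X=np.cos(a)*M[:,0]+np.sin(a)*M[:,2]; Z=-(np.cos(a)*M[:,2]-np.sin(a)*M[:,0])
    print(np.degrees(a).round(),'bar top end',proj(w,P+50*X+9*Z).round().tolist(),proj(w,P+50*X-19*Z).round().tolist(),'blade',(P-104.5*Z).round().tolist())
E
```

```text
[554.  -70.1 196.2] psi -9.0 [ 1.   1.1 -1.5]
bar end row 132 cols 286 361 along 64.9 across -0.6
-20.0 bar top end [[326.0, 224.0]] [[326.0, 171.0]] blade [589.0, -76.0, 109.0]
-10.0 bar top end [[326.0, 202.0]] [[326.0, 170.0]] blade [572.0, -73.0, 104.0]
0.0 bar top end [[326.0, 188.0]] [[325.0, 175.0]] blade [554.0, -70.0, 103.0]
10.0 bar top end [[326.0, 181.0]] [[325.0, 183.0]] blade [536.0, -67.0, 104.0]
20.0 bar top end [[326.0, 179.0]] [[325.0, 195.0]] blade [519.0, -65.0, 109.0]
30.0 bar top end [[325.0, 182.0]] [[325.0, 208.0]] blade [502.0, -62.0, 117.0]
40.0 bar top end [[325.0, 189.0]] [[325.0, 224.0]] blade [488.0, -60.0, 127.0]
```

```bash
python3 - <<'E'
from h import *
c=load('scene');d=load('side');w=load('wrist'); o=np.zeros((600,800,3),np.uint8)
for k,cam in enumerate((c,d)):
    x,y=proj(cam,[554,-70,150])[0].astype(int); print(x-50,y-45)
    o[:400,k*400:k*400+400]=cv2.resize(cam['pixels'][y-45:y+55,x-50:x+50],(400,400),interpolation=3)[:,:,::-1]
o[400:,:400]=cv2.resize(w['pixels'][80:400,:],(400,200))[:,:,::-1]
x,y=480,400
o[400:,400:667]=cv2.resize(c['pixels'],(267,200))[:,:,::-1]
cv2.imwrite('pics/m7.png',np.clip(o*1.3,0,255).astype(np.uint8))
E
```

```text
181 150
223 242
```

View pics/m7.png

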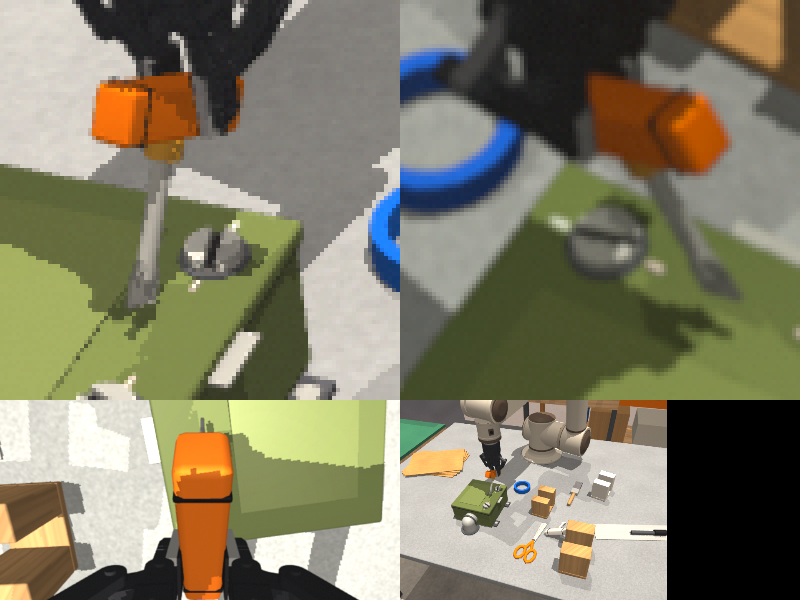

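```bash
python3 - <<'E'
from h import *
c=load('scene');d=load('side')
A=np.array([552.2,-70.4])
yy,xx=np.mgrid[-14:14.1:0.5,-14:14.1:0.5]; pts=np.c_[A[0]+xx.ravel(),A[1]+yy.ravel(),np.full(xx.size,111.)]
def ang(img,cam,off,s,n):
    p=(proj(cam,pts)-off)*s
    g=cv2.remap(cv2.cvtColor(img,cv2.COLOR_BGR2GRAY),p[:,0].astype(np.float32).reshape(xx.shape),p[:,1].astype(np.float32).reshape(xx.shape),1).astype(float)
    rr=np.hypot(xx,yy); res=[]
    for a in range(-30,60,2):
        u=np.array([np.cos(np.radians(a)),np.sin(np.radians(a))])
        best=min((g[(abs(-u[1]*xx+u[0]*yy-o)<1.5)&(rr<12)].mean(),o) for o in np.arange(-5,5.1,.5)); res.append((best[0],a,best[1]))
    print(n,sorted(res)[:4])
m3=cv2.imread('pics/m3.png');m6=cv2.imread('pics/m6.png');m7=cv2.imread('pics/m7.png')
ang(m3,c,(175,125),4,'m3 scene');ang(m3[:,400:],d,(216,223),4,'m3 side')
ang(m6,c,(181,137),4,'m6 scene');ang(m6[:,400:],d,(221,230),4,'m6 side')
ang(m7,c,(181,150),4,'m7 scene');ang(m7[:400,400:],d,(223,242),4,'m7 side')
E
```

```text
m3 scene [(np.float64(40.916955017301035), 14, np.float64(0.5)), (np.float64(41.11149825783972), 16, np.float64(0.5)), (np.float64(41.34494773519164), 12, np.float64(0.5)), (np.float64(42.21602787456446), 18, np.float64(0.0))]
m3 side [(np.float64(55.19217081850534), 16, np.float64(-1.5)), (np.float64(55.23571428571429), 14, np.float64(-1.5)), (np.float64(55.36395759717315), 18, np.float64(-1.5)), (np.float64(56.180851063829785), 12, np.float64(-1.5))]
m6 scene [(np.float64(56.498257839721255), 16, np.float64(0.5)), (np.float64(56.54325259515571), 14, np.float64(0.5)), (np.float64(57.30662020905923), 12, np.float64(0.5)), (np.float64(58.59581881533101), 18, np.float64(0.5))]
m6 side [(np.float64(74.69337979094077), 16, np.float64(-1.0)), (np.float64(74.79513888888889), 14, np.float64(-1.0)), (np.float64(75.1443661971831), 12, np.float64(-1.0)), (np.float64(75.38947368421053), 18, np.float64(-1.0))]
m7 scene [(np.float64(50.79094076655052), 16, np.float64(0.5)), (np.float64(50.80968858131488), 14, np.float64(0.5)), (np.float64(51.400696864111495), 12, np.float64(0.5)), (np.float64(52.22299651567944), 18, np.float64(0.5))]
m7 side [(np.float64(64.07473309608541), 16, np.float64(-1.5)), (np.float64(64.08127208480565), 18, np.float64(-1.5)), (np.float64(64.40714285714286), 14, np.float64(-1.5)), (np.float64(64.76491228070175), 20, np.float64(-1.5))]
```

```bash
python3 - <<'E'
from h import *
c=load('scene');d=load('side')
S=lambda x,y:(223+(x-400)/4,242+y/4); C=lambda x,y:(181+x/4,150+y/4)
b=tri(c,C(143,302),d,S(722,292)); t=tri(c,C(160,165),d,S(655,178)); e=tri(c,C(120,113),d,S(700,133))
print(b,t,e); s=bot.get_state();M=R.from_rotvec(s['orientation']).as_matrix();T=s['eef_pos']
for p in(b,t,e): print('tool', (M.T@(p[0]-T)).round(1))
v=M.T@(b[0]-t[0]); print('shank dir',v/np.linalg.norm(v),np.degrees(np.arctan2(v[0],v[2])),np.degrees(np.arctan2(v[1],v[2])))
w=load('wrist')
hsv=cv2.cvtColor(w['pixels'],cv2.COLOR_RGB2HSV); m=cv2.inRange(hsv,(4,190,50),(17,255,255)); m[:,:270]=0;m[:,380:]=0
for r in range(130,480,20):
    x=np.nonzero(m[r])[0]; print(r,(x.min(),x.max()) if len(x) else None,end=' ')
E
```

```text
(array([615.74583541, -78.80581042, 120.9385489 ]), np.float64(0.1194531559305086)) (array([585.102328  , -75.52369688, 181.84064753]), np.float64(1.942707129586366)) (array([609.535129  , -77.27342289, 229.15155868]), np.float64(1.3448056615672903))
tool [62.5 -1.1 75.2]
tool [31.6  0.5 14.3]
tool [ 55.9  -1.6 -33. ]
shank dir [ 0.45254636 -0.02278465  0.89144975] 26.914723912474145 -1.464109287932304
130 None 150 (np.int64(281), np.int64(366)) 170 (np.int64(278), np.int64(369)) 190 (np.int64(276), np.int64(371)) 210 (np.int64(277), np.int64(371)) 230 (np.int64(279), np.int64(367)) 250 (np.int64(281), np.int64(367)) 270 (np.int64(283), np.int64(365)) 290 (np.int64(285), np.int64(363)) 310 (np.int64(287), np.int64(361)) 330 (np.int64(291), np.int64(357)) 350 (np.int64(293), np.int64(355)) 370 (np.int64(293), np.int64(355)) 390 (np.int64(297), np.int64(352)) 410 None 430 None 450 None 470 None
```

```bash
python3 -m inch '[[0,0,0,0,0,-35,1],[-0.1,-4,-0.5,0,0,-68,1],[-0.2,-11,-1,-8,-20,-68,1],[-0.4,-18,-2,-25,-60,-68,1],[-0.6,-24,-3,-43,-105,-68,1],[-0.7,-27,-3,-60,-148,-68,1],[-0.7,-27,-3,-75,-185,-68,1],[-0.7,-27,-3,-85,-209,-68,1],[-0.7,-27,-3,-89,-219,-68,1],[-0.7,-27,-3,-89,-219,-68,1]]' 120
python3 - <<'E'
from h import *
s=bot.get_state();M=R.from_rotvec(s['orientation']).as_matrix();T=s['eef_pos'];print(T,M.round(3).tolist(),'down',M.T@[0,0,-1])
bc=T+M@[17.6,0,-13]; bl=T+M@[62.5,-1,75.2]; print('barc',bc,'blade',bl)
c=snap('scene');d=snap('side')
# orange bar ends per view: extreme of mask near predicted
for cam,n in((c,'sc'),(d,'si')):
    hsv=cv2.cvtColor(cam['pixels'],cv2.COLOR_RGB2HSV); m=cv2.inRange(hsv,(3,180,50),(18,255,255))
    p=proj(cam,[bc,bc+50*np.array([.995,-.104,0]),bc-50*np.array([.995,-.104,0]),bl]); print(n,p.round().tolist())
    k=np.zeros_like(m); x,y=p[0].astype(int); k[y-35:y+35,x-35:x+35]=1; m*=k; r=cv2.minAreaRect(cv2.findNonZero(m)); print(np.round(cv2.boxPoints(r)).tolist())
# dark-diff of blade vs side bg: print gray rows around blade
x,y=proj(d,bl)[0].astype(int); g=cv2.cvtColor(d['pixels'],cv2.COLOR_RGB2GRAY); print(x-14,y-12); print('\n'.join(' '.join('%3d'%v for v in r) for r in g[y-12:y+8,x-14:x+15]))
E
```

```text
time: 25.15
eef_pos: [500.3, 160.9, 264.4]
orientation: [-3.027, 0.154, 0.729]
wrist_force: [0.2, 0.0, -2.9]
grip_width: 19.9
[500.25907944 160.89469915 264.38288978] [[0.886, -0.102, -0.453], [-0.09, -0.995, 0.047], [-0.455, -0.0, -0.89]] down [4.55396258e-01 3.54348825e-04 8.90288786e-01]
barc [521.73616421 158.69699259 267.94166987] blade [521.65048319 159.746224   168.9712613 ]
sc [[348.0, 154.0], [338.0, 169.0], [358.0, 140.0], [348.0, 198.0]]
[[328.0, 168.0], [348.0, 139.0], [363.0, 149.0], [343.0, 178.0]]
si [[318.0, 149.0], [342.0, 159.0], [295.0, 140.0], [319.0, 189.0]]
[[289.0, 149.0], [295.0, 133.0], [344.0, 151.0], [338.0, 167.0]]
305 177
104 104 105 105 105 108 116 120 120 119 111  83  60  55  56  65  90 110 118 118 117 118 117 118 117 116 116 118 118
103 103 105 105 105 110 117 120 119 119 109  83  60  54  55  65  89 111 118 119 119 118 116 117 117 116 116 117 120
104 103 103 104 105 109 116 118 119 119 110  84  61  54  55  65  89 110 118 119 118 119 119 117 118 118 117 117 119
105 103 103 102 105 111 116 117 120 119 109  83  59  55  56  62  85 108 117 119 119 119 117 1
[... 1178 characters left out ...]
 118
115 118 118 119 118 115 116 118 121 119 120 118 115 109 103  92  80  69  69  88 109 118 119 119 118 118 117 118 118
107 109 111 116 118 118 117 116 116 117 118 118 117 116 114 111 105  97  92  99 113 118 121 121 120 118 117 118 118
103 107 107 112 115 118 117 115 114 113 114 117 118 118 118 118 116 113 110 113 117 120 121 120 120 119 118 118 117
108 113 112 109 111 113 113 113 111 110 112 114 116 117 118 118 117 117 117 118 119 119 119 119 119 118 118 119 119
112 116 116 114 112 111 109 108 108 109 109 108 112 114 116 116 118 119 120 119 119 119 118 118 117 118 117 118 119
110 115 118 117 115 115 113 110 107 108 107 108 109 109 111 113 114 118 118 119 119 117 118 117 117 118 117 118 119
```

```bash
python3 -m inch '[[0,0,0,12,0,24,1],[0,0,0,25,0,50,1],[0,0,0,38,0,75,1],[0,0,0,50,0,98,1],[0,0,0,59,0,116,1],[0,0,0,65,0,127,1],[0,0,0,67,0,131,1],[0,0,0,68,0,133,1],[0,0,0,68.5,0,134,1],[0,0,0,68.5,0,134,1]]'
```

```text
time: 26.25
eef_pos: [500.7, 160.1, 114.4]
orientation: [-3.027, 0.157, 0.728]
wrist_force: [-0.1, -0.4, -2.2]
grip_width: 19.8
```

```bash
python3 -m inch '[[0,0,0,0.4,0,0.9,1],[0,0,0,0.5,0,1,0.5],[0,0,0,0.5,0,1,0.1],[0,0,0,0.5,0,1,-0.4],[0,0,0,0.5,0,1,-1],[0,0,0,0,0,-20,-1],[0,8,0,0,0,-55,-1],[0,16,0,-10,0,-95,-1],[0,24,0,-28,0,-110,-1],[0,27,0,-46,0,-120,-1]]'
python3 - <<'E'
from h import *
s=bot.get_state();M=R.from_rotvec(s['orientation']).as_matrix();T=s['eef_pos'];print(T,M.round(3).tolist())
w=snap('wrist','w4.png');bar(w,128,(0,640,0,480))
E
```

```text
time: 27.25
eef_pos: [513.7, 158.9, 244.4]
orientation: [-3.136, 0.162, -0.011]
wrist_force: [-0.2, -0.3, -0.5]
grip_width: 85.4
[513.66610791 158.89391472 244.39698165] [[0.995, -0.103, 0.007], [-0.103, -0.995, 0.001], [0.007, -0.001, -1.0]]
bar [521.4 158.5] ang 174.7 LW [np.float64(20.4), np.float64(96.5)] [[307.0, 142.0], [342.0, 142.0], [342.0, 296.0], [307.0, 296.0]]
```

```bash
python3 -m inch '[[0,-0.4,-0.5,7,0,20,-1],[0,-0.4,-0.5,7,0,55,-1],[0,-0.4,-0.5,7,0,90,-1],[0,-0.4,-0.5,7,0,118,-1],[0,-0.4,-0.5,7,0,134,-1],[0,-0.4,-0.5,7,0,140,-1],[0,-0.4,-0.5,7,0,141,-0.6],[0,-0.4,-0.5,7,0,141,-0.2],[0,-0.4,-0.5,7,0,141,0.2],[0,-0.4,-0.5,7,0,141,0.5]]' 120
python3 -m inch '[[0,0,0,0,0,0,1],[0,0,0,0,0,0,1],[0,0,0,0,0,0,1],[0,0,0,0,0,0,1],[0,0,0,0,0,0,1],[0,0,0,0,0,0,1],[0,0,0,0,0,0,1],[0,0,0,0,0,0,1],[0,0,0,0,0,0,1],[0,0,0,0,0,0,1]]' 120
python3 -c "
from h import *
s=bot.get_state();M=R.from_rotvec(s['orientation']).as_matrix();print(s['eef_pos'],M.round(3).tolist(),s['ft_torque'])"
```

```text
time: 28.3
eef_pos: [521.1, 158.1, 101.4]
orientation: [-3.137, 0.149, 0.012]
wrist_force: [0.6, 1.3, 0.1]
grip_width: 28.5
time: 29.3
eef_pos: [521.1, 158.2, 101.6]
orientation: [-3.137, 0.149, 0.012]
wrist_force: [-2.0, 0.1, 7.2]
grip_width: 20.7
[521.08878207 158.15607594 101.56692695] [[0.995, -0.095, -0.007], [-0.095, -0.996, 0.001], [-0.008, -0.001, -1.0]] [ 0.04559732  0.25988405 -0.02853775]
```

```bash
python3 -m inch '[[0,0,0,0,0,-30,1],[0,0.4,0,0,0,-75,1],[0,0.4,0,0,0,-115,1],[0,0.4,-4,3,15,-130,1],[0,0.4,-8,12,50,-130,1],[0,0.4,-12,22,95,-130,1],[0,0.4,-16,34,145,-130,1],[0,0.4,-20,44,190,-130,1],[0,0.4,-21.5,51,217,-130,1],[0,0.4,-21.5,52.7,225,-130,1]]'
cat >> h.py <<'E'
def blade(off,show=True):
    s=bot.get_state();M=R.from_rotvec(s['orientation']).as_matrix();T=s['eef_pos']
    print(T.round(1),'psi',np.degrees(np.arctan2(M[1,0],M[0,0])).round(1),'tz',M[:,2].round(3),'F',s['wrist_force'].round(1),'tau',s['ft_torque'].round(3))
E
python3 - <<'E'
from h import *
chk(26.4); blade(0)
s=bot.get_state();M=R.from_rotvec(s['orientation']).as_matrix();T=s['eef_pos'];d=snap('side')
B=T-[0,0,86.6]; p=proj(d,[B-11*M[:,0],B,B+11*M[:,0]]); print(p.round(1).tolist())
x,y=p[1].astype(int); g=cv2.cvtColor(d['pixels'],cv2.COLOR_RGB2GRAY); print(x-12,y-10); print('\n'.join(' '.join('%3d'%v for v in r) for r in g[y-10:y+8,x-12:x+13]))
E
```

```text
time: 30.3
eef_pos: [553.1, -73.9, 229.9]
orientation: [-3.11, -0.436, 0.003]
wrist_force: [-0.5, 1.4, -2.9]
grip_width: 20.8
[553.1 -73.9 229.9] psi 16.0 [-0.5  1.4 -2.9]
bar end row 182 cols 293 356 along 52.7 across -0.2
[553.1 -73.5 229.9] psi 15.9 tz [-0.002  0.001 -1.   ] F [-0.3 -0.9 -2.2] tau [-0.025  0.074 -0.033]
[[266.0, 290.2], [272.2, 291.2], [278.5, 292.2]]
260 281
129 129 129 129 129 130 124 102  71  58  57  56  60  79 103 113 112 113 114 114 114 116 115 116 114
129 129 128 122 116 117 114  97  70  59  57  56  59  76 100 113 113 114 115 114 115 117 117 116 114
128 128 123 110 100  98  92  77  62  57  58  57  57  70  92 105 112 115 114 114 112 114 116 114 114
129 127 115  99  91  82  70  60  56  56  58  58  57  63  76  89 104 113 114 111 112 113 114 114 113
127 119 104  93  87  75  61  56  55  57  58  59  56  56  62  70  89 108 113 113 113 112 113 113 113
122 109  96  92  86  73  61  56  55  58  58  58  56  56  56  58  71  93 110 115 114 113 112 113 113
111  97  93  92  88  74  61  58  56  58  59  57  58  56  57  55  59  78 103 117 118 114 113 112 112
101  93  91  92  9
[... 381 characters left out ...]

 55  59  66  69  69  68  70  70  74  82  86  85  86  84  82  81  77  73  78  89  92  92  88  85  85
 53  54  55  56  56  56  58  59  68  83  92  98 104 107 108 107 104  98  94  91  90  90  90  89  88
 54  53  53  53  53  53  53  53  65  87 105 118 126 130 130 130 128 124 116 102  90  85  86  88  89
 59  62  61  55  54  53  53  55  68  94 120 133 138 140 139 139 138 135 133 121 104  87  81  82  84
 68  80  80  74  66  59  56  63  78 101 124 138 140 140 140 139 139 140 139 136 123 101  82  78  80
 73  87  93  95  86  72  60  68  83 103 123 133 135 137 138 139 139 140 140 139 135 119  90  75  78
 63  74  83  92  91  73  57  59  70  83  98 107 113 120 127 130 132 134 136 139 140 131 105  79  75
```

```bash
python3 -m inch '[[0,0,0,0,0,6,1],[0,0,0,0,0,14,1],[0,0,0,0,0,22,1],[0,0,0,0,0,28,1],[0,0,0,0,0,31,1],[0,0,0,0,0,33,1],[0,0,0,0,0,35,1],[0,0,0,0,0,36,1],[0,0,0,0,0,37,1],[0,0,0,0,0,37,1]]'; python3 -c "
from h import *
blade(0);chk(26.4)"
```

```text
time: 31.4
eef_pos: [552.9, -71.0, 193.0]
orientation: [-3.109, -0.439, 0.003]
wrist_force: [-0.1, 0.1, -1.7]
grip_width: 20.3
[552.9 -71.  193. ] psi 16.1 tz [-0.002  0.002 -1.   ] F [-0.1  0.1 -1.7] tau [ 0.021  0.006 -0.039]
[552.9 -71.  193. ] psi 16.1 [-0.1  0.1 -1.7]
bar end row 182 cols 293 356 along 52.7 across -0.2
```

```bash
python3 -m inch '[[0,0,1,0,0,0,1],[0,0,2,0,0,0,1],[0,0,3,0,0,0,1],[0,0,4,0,0,0,1],[0,0,5,0,0,0,1],[0,0,6,0,0,0,1],[0,0,7,0,0,0,1],[0,0,8,0,0,0,1],[0,0,9,0,0,0,1],[0,0,10,0,0,0,1]]'; python3 -c "
from h import *
blade(0);chk(26.4)"
```

```text
time: 32.45
eef_pos: [553.0, -70.9, 193.0]
orientation: [-3.135, -0.164, 0.003]
wrist_force: [0.8, 0.9, -2.1]
grip_width: 21.0
[553.  -70.9 193. ] psi 6.0 tz [-0.002  0.002 -1.   ] F [ 0.8  0.9 -2.1] tau [ 0.414  0.002 -0.056]
[553.  -70.9 193. ] psi 6.0 [ 0.8  0.9 -2.1]
bar end row 182 cols 293 356 along 52.7 across -0.3
```

```bash
python3 -m inch '[[0,0,1,0,0,0,1],[0,0,2,0,0,0,1],[0,0,3,0,0,0,1],[0,0,4,0,0,0,1],[0,0,5,0,0,0,1],[0,0,6,0,0,0,1],[0,0,6,0,0,0,1],[0,0,6,0,0,0,1],[0,0,6,0,0,0,1],[0,0,6,0,0,0,1]]'; python3 - <<'E'
from h import *
blade(0);chk(26.4)
c=snap('scene');d=snap('side')
for cam in(c,d):
    p=proj(cam,[552.2,-70.5,111])[0]; x,y=p.astype(int); g=cv2.cvtColor(cam['pixels'],cv2.COLOR_RGB2GRAY); print(x-12,y-9); print('\n'.join(' '.join('%3d'%v for v in r) for r in g[y-9:y+10,x-12:x+13]))
E
```

```text
time: 33.5
eef_pos: [553.0, -71.0, 193.0]
orientation: [-3.14, -0.002, 0.003]
wrist_force: [0.3, 4.4, -2.0]
grip_width: 20.6
[553. -71. 193.] psi 0.1 tz [-0.002  0.002 -1.   ] F [ 0.3  4.4 -2. ] tau [ 0.971 -0.109  0.09 ]
[553. -71. 193.] psi 0.1 [ 0.3  4.4 -2. ]
bar end row 182 cols 293 356 along 52.7 across -0.3
222 201
 71  72  71  71  72  73  72  73  79  81  80  76  71  93 114 134 162 163 165 166 164 164 164 164 162
 71  71  72  71  73  71  71  72  77  81  80  77  73  70  73  76  80  78  95 132 141 138 160 161 162
 72  72  73  72  72  70  71  72  75  81  81  77  74  66  72  71  73  73 113 117 117 124 122 127 121
 72  71  72  72  72  72  70  72  68  81  82  79  74  68  70  71  72  71 115 117 117 117 117 117 117
 72  71  72  72  72  72  72  72  69  70  80  81  91 102  73  72 113 170 173 121 117 118 117 117 118
 71  71  71  71  72  71  72  72  70  81 114  79  93  73  71  78 142 221 173 122 117 117 117 117 117
 62  71  72  72  72  71  72  72  79  77 121  87  93  73  71 121 129 161 110 117 116 117 117 116 117
 65  71  72  72  72  71  80 115  94  75  97  89  74  72  70  94  96  97  81 
[... 2331 characters left out ...]

 53  50  45  49  69  84  89  89  87  86  87  87  83  86  96  97  88  84  72  59  63  60  59  69  78
 53  51  44  45  61  80  87  89  88  88  87  88  92 109 129 131 122 119 101  75  69  63  61  71  79
 52  51  44  44  56  72  83  88  90  89  89  88  99 122 142 146 138 129 107  79  66  60  65  76  80
 53  52  48  43  49  61  72  82  85  86  87  88  94 106 121 130 122 110  95  74  60  63  78  91  91
 52  54  50  44  44  52  61  68  74  77  80  81  81  81  87  94  87  78  75  66  59  72  98 118 120
 53  53  51  47  42  44  48  55  60  63  66  67  68  66  64  64  61  58  60  65  68  80 100 122 136
 53  53  52  49  46  41  41  45  50  53  55  54  56  56  53  53  53  56  65  75  83  85  90  99 117
```

```bash
python3 -m inch '[[0,0,0,0,-0.5,0,1],[0,0,0,0,-1,0,1],[0,0,1,0,-1,0,1],[0,0,2,0,-1,0,1],[0,0,3,0,-1,0,1],[0,0,4,0,-1,0,1],[0,0,5,0,-1,0,1],[0,0,5,0,-1,0,1],[0,0,5,0,-1,0,1],[0,0,5,0,-1,0,1]]'; python3 -c "
from h import *
blade(0);chk(26.4)"
```

```text
time: 34.65
eef_pos: [552.9, -70.2, 193.1]
orientation: [-3.137, 0.135, 0.003]
wrist_force: [0.3, -4.8, -3.3]
grip_width: 20.5
[552.9 -70.2 193.1] psi -4.9 tz [-0.002  0.002 -1.   ] F [ 0.3 -4.8 -3.3] tau [-1.29  -0.027  0.088]
[552.9 -70.2 193.1] psi -4.9 [ 0.3 -4.8 -3.3]
bar end row 182 cols 293 356 along 52.6 across -0.3
```

```bash
python3 -m inch '[[0,0,0,0,0.4,0,1],[0,0,0.5,0,0.4,0,1],[0,0,1,0,0.4,0,1],[0,0,1.5,0,0.4,0,1],[0,0,2,0,0.4,0,1],[0,0,2.5,0,0.4,0,1],[0,0,3,0,0.4,0,1],[0,0,3,0,0.4,0,1],[0,0,3,0,0.4,0,1],[0,0,3,0,0.4,0,1]]'; python3 -c "
from h import *
blade(0);chk(26.4)"
```

```text
time: 35.7
eef_pos: [552.9, -70.4, 193.1]
orientation: [-3.132, 0.217, 0.003]
wrist_force: [-0.0, -2.5, -1.9]
grip_width: 20.5
[552.9 -70.4 193.1] psi -7.9 tz [-0.002  0.002 -1.   ] F [-0.  -2.5 -1.9] tau [-0.762 -0.122  0.089]
[552.9 -70.4 193.1] psi -7.9 [-0.  -2.5 -1.9]
bar end row 182 cols 293 356 along 52.6 across -0.3
```

```bash
python3 -m inch '[[0,0,0.5,0,0.2,0,1],[0,0,1,0,0.2,0,1],[0,0,1.5,0,0.2,0,1],[0,0,2,0,0.2,0,1],[0,0,2.5,0,0.2,0,1],[0,0,3,0,0.2,0,1],[0,0,3,0,0.2,0,1],[0,0,3,0,0.2,0,1],[0,0,3,0,0.2,0,1],[0,0,3,0,0.2,0,1]]'; python3 -c "
from h import *
blade(0);chk(26.4)
c=load('scene')
c=snap('scene','c9.png');d=snap('side','s9.png')"
python3 - <<'E'
from h import *
c=load('scene')
p=proj(c,[552.2,-70.5,111])[0]; x,y=p.astype(int); g=cv2.cvtColor(c['pixels'],cv2.COLOR_RGB2GRAY); print('\n'.join(' '.join('%3d'%v for v in r) for r in g[y-4:y+9,x-9:x+10]))
E
```

```text
time: 36.75
eef_pos: [552.9, -70.6, 193.1]
orientation: [-3.126, 0.299, 0.003]
wrist_force: [-0.2, -1.3, -1.8]
grip_width: 20.6
[552.9 -70.6 193.1] psi -10.9 tz [-0.002  0.002 -1.   ] F [-0.2 -1.3 -1.8] tau [-0.378 -0.171  0.124]
[552.9 -70.6 193.1] psi -10.9 [-0.2 -1.3 -1.8]
bar end row 182 cols 293 356 along 52.6 across -0.3
 73  71  73  72  72  68  74  84  79  75  71  73  80 141 221 173 121 117 117
 72  72  72  72  73  69  74  75  79  76  72  71  72 144 173 112 115 117 117
 72  72  72  81 115  74  89  71  78  75  71  72  82 118 123 114 116 117 117
 72  71  82 115 105  73  85  72  73  72  72  64 112 120 121 121  91 116 116
 71  72 105 116 107  81  83  73  72  71  71  86 118 121  97  96  71  95 116
 72  72 127 118 116  74  90  73  70  71  75  91 118  97  94  98  69  49  57
 71  58 120 116 188  88  89  73  71  63  98  94 118  95  95  90  68  44  50
 68  56  84 197 192  94  90  73  68  91  93  93  95  95  92  74  70  46  48
 65  57  67 108 194 110  88  70  67  91  92  95  93  82  76  70  63  44  42
 57  55  65  98  88  87  79  43 163 151 122  85  79  76  74  76  53  43  51
 71  56  84  73  89  70  43  41  85 128 129 101  80  76  75  52  43  48  57
 72  68  74  88  65 108  92 113  93 144 114  94  79  62  47  40  46  57  58
115 115  88  66  85  88  80  83  82  88  87  79  78  45  50  51  56  58  58
```

```bash
python3 -m inch '[[0,0,0.5,0,0,0,1],[0,0,1,0,0,0,1],[0,0,1.5,0,0,0,1],[0,0,2,0,0,0,1],[0,0,2,0,0,0,1],[0,0,2,0,0,0,1],[0,0,2,0,0,0,1],[0,0,2,0,0,0,1],[0,0,2,0,0,0,1],[0,0,2,0,0,0,1]]'; python3 -c "
from h import *
blade(0);chk(26.4)"
```

```text
time: 37.9
eef_pos: [552.9, -70.6, 193.1]
orientation: [-3.12, 0.354, 0.003]
wrist_force: [1.1, -0.8, -1.0]
grip_width: 20.9
[552.9 -70.6 193.1] psi -12.9 tz [-0.002  0.002 -1.   ] F [ 1.1 -0.8 -1. ] tau [-0.38  -0.155  0.193]
[552.9 -70.6 193.1] psi -12.9 [ 1.1 -0.8 -1. ]
bar end row 182 cols 293 356 along 52.6 across -0.3
```

```bash
python3 -m inch '[[0,0,-4,0,0,-1,1],[0,0,-5,0,0,-12,1],[0,0,-8,0,0,-30,1],[0,0,-16,10,-2,-40,1],[0,0,-24,30,-6,-40,1],[0,0,-32,55,-12,-40,1],[0,0,-40,80,-17,-40,1],[0,0,-48,102,-22,-40,1],[0,0,-56,117,-26,-40,1],[0,0,-64,121,-26.5,-40,1]]'
python3 - <<'E'
from h import *
blade(0);chk(26.4)
c=snap('scene');d=snap('side')
A=np.array([552.2,-70.4]);yy,xx=np.mgrid[-14:14.1:0.5,-14:14.1:0.5]
def ang(cam,A,n,lo,hi):
    pts=np.c_[A[0]+xx.ravel(),A[1]+yy.ravel(),np.full(xx.size,111.)]; p=proj(cam,pts).astype(np.float32)
    g=cv2.remap(cv2.cvtColor(cam['pixels'],cv2.COLOR_RGB2GRAY),p[:,0].reshape(xx.shape),p[:,1].reshape(xx.shape),1).astype(float); rr=np.hypot(xx,yy)
    res=[]
    for a in range(lo,hi,2):
        u=np.array([np.cos(np.radians(a)),np.sin(np.radians(a))]); res.append((*min((g[(abs(-u[1]*xx+u[0]*yy-o)<1.5)&(rr<12)].mean().round(1),o) for o in np.arange(-5,5.1,.5)),a))
    print(n,sorted(res)[:4])
ang(c,A,'A sc',-30,60);ang(d,A,'A si',-30,60);ang(c,np.array([676.3,-71.7]),'B sc',30,110)
E
```

```text
time: 38.95
eef_pos: [678.0, -71.7, 232.8]
orientation: [-2.829, -1.36, 0.002]
wrist_force: [-0.1, -0.3, -2.6]
grip_width: 20.4
[678.  -71.7 232.8] psi 51.3 tz [-0.002  0.002 -1.   ] F [-0.1 -0.3 -2.6] tau [-0.017 -0.054 -0.006]
[678.  -71.7 232.8] psi 51.3 [-0.1 -0.3 -2.6]
bar end row 182 cols 293 355 along 52.8 across -0.1
A sc [(np.float64(51.1), np.float64(0.0), 0), (np.float64(52.9), np.float64(0.0), 2), (np.float64(53.1), np.float64(0.0), -2), (np.float64(53.8), np.float64(-0.5), 4)]
A si [(np.float64(49.7), np.float64(-1.0), 0), (np.float64(50.8), np.float64(-1.0), -2), (np.float64(51.0), np.float64(-1.0), 2), (np.float64(51.4), np.float64(-1.0), -4)]
B sc [(np.float64(52.5), np.float64(-2.0), 66), (np.float64(52.8), np.float64(-2.0), 64), (np.float64(53.1), np.float64(-2.0), 68), (np.float64(53.5), np.float64(-2.0), 62)]
```

```bash
python3 -m inch '[[0,0,-7,0,0,0,1],[0,0,-13.7,-0.6,-0.8,0,1],[0,0,-13.7,-0.6,-0.8,8,1],[0,0,-13.7,-0.6,-0.8,18,1],[0,0,-13.7,-0.6,-0.8,26,1],[0,0,-13.7,-0.6,-0.8,31,1],[0,0,-13.7,-0.6,-0.8,34,1],[0,0,-13.7,-0.6,-0.8,36,1],[0,0,-13.7,-0.6,-0.8,37,1],[0,0,-13.7,-0.6,-0.8,37.5,1]]'; python3 -c "
from h import *
blade(0)"
```

```text
time: 40.1
eef_pos: [675.8, -71.9, 195.4]
orientation: [-2.651, -1.681, 0.001]
wrist_force: [0.6, 0.4, -0.3]
grip_width: 20.4
[675.8 -71.9 195.4] psi 64.8 tz [-0.002  0.002 -1.   ] F [ 0.6  0.4 -0.3] tau [-0.005 -0.001  0.022]
```

```bash
python3 -m inch '[[0,0,0,0.3,0.7,0,1],[0,0,0,0.3,0.7,0.7,1],[0,0,0,0.3,0.7,1.4,1],[0,0,0,0.3,0.7,2.2,1],[0,0,2,0.3,0.7,2.2,1],[0,0,4,0.3,0.7,2.2,1],[0,0,6,0.3,0.7,2.2,1],[0,0,8,0.3,0.7,2.2,1],[0,0,10,0.3,0.7,2.2,1],[0,0,12,0.3,0.7,2.2,1]]'; python3 -c "
from h import *
blade(0)"
```

```text
time: 41.1
eef_pos: [676.4, -71.7, 193.0]
orientation: [-2.813, -1.393, 0.002]
wrist_force: [-0.7, 0.7, -2.3]
grip_width: 20.4
[676.4 -71.7 193. ] psi 52.7 tz [-0.002  0.002 -1.   ] F [-0.7  0.7 -2.3] tau [0.143 0.246 0.077]
```

```bash
python3 -m inch '[[0,0,4,0,0,0,1],[0,0,9,0,0,0,1],[0,0,14,0,0,0,1],[0,0,19,0,0,0,1],[0,0,24,0,0,0,1],[0,0,29,0,0,0,1],[0,0,34,0,0,0,1],[0,0,39,0,0,0,1],[0,0,44,0,0,0,1],[0,0,49,0,0,0,1]]'; python3 -c "
from h import *
blade(0)"
```

```text
time: 42.1
eef_pos: [676.5, -72.0, 193.1]
orientation: [-3.138, -0.098, 0.003]
wrist_force: [0.2, -1.1, -2.6]
grip_width: 20.8
[676.5 -72.  193.1] psi 3.6 tz [-0.002  0.002 -1.   ] F [ 0.2 -1.1 -2.6] tau [-0.182 -0.094  0.123]
```

```bash
python3 -m inch '[[0,0,2,0,0,0,1],[0,0,4,0,0,0,1],[0,0,6,0,0,0,1],[0,0,8,0,0,0,1],[0,0,10,0,0,0,1],[0,0,11.5,0,0,0,1],[0,0,13,0,0,0,1],[0,0,14,0,0,0,1],[0,0,14.5,0,0,0,1],[0,0,14.5,0,0,0,1]]'; python3 -c "
from h import *
blade(0);chk(26.4)"
```

```text
time: 43.1
eef_pos: [676.5, -72.0, 193.1]
orientation: [-3.126, 0.294, 0.003]
wrist_force: [0.5, -2.4, -2.8]
grip_width: 20.4
[676.5 -72.  193.1] psi -10.7 tz [-0.002  0.002 -1.   ] F [ 0.5 -2.4 -2.8] tau [-0.564 -0.13   0.134]
[676.5 -72.  193.1] psi -10.7 [ 0.5 -2.4 -2.8]
bar end row 182 cols 293 356 along 52.6 across -0.3
```

Now 3° more, to confirm the stop by the rising torque.

```bash
python3 -m inch '[[0,0,0.5,0,0,0,1],[0,0,1,0,0,0,1],[0,0,1.5,0,0,0,1],[0,0,2,0,0,0,1],[0,0,2.5,0,0,0,1],[0,0,3,0,0,0,1],[0,0,3,0,0,0,1],[0,0,3,0,0,0,1],[0,0,3,0,0,0,1],[0,0,3,0,0,0,1]]'; python3 -c "
from h import *
blade(0)"
```

```text
time: 44.15
eef_pos: [676.5, -71.9, 193.1]
orientation: [-3.118, 0.375, 0.003]
wrist_force: [0.4, -4.0, -3.2]
grip_width: 20.6
[676.5 -71.9 193.1] psi -13.7 tz [-0.002  0.002 -1.   ] F [ 0.4 -4.  -3.2] tau [-0.914 -0.096  0.247]
```

```bash
python3 -m inch '[[0,0,-4,0,0,-1,1],[0,0,-5,0,0,-12,1],[0,0,-6,0,0,-35,1],[0,0,-7,-12,-11,-50,1],[0,0,-8.2,-45,-41,-50,1],[0,0,-8.2,-80,-73,-50,1],[0,0,-8.2,-118,-107,-50,1],[0,0,-8.2,-153,-139,-50,1],[0,0,-8.2,-185,-168,-50,1],[0,0,-8.2,-205,-187,-50,1]]'
python3 - <<'E'
from h import *
blade(0);chk(26.4); c=snap('scene');d=snap('side');yy,xx=np.mgrid[-14:14.1:0.5,-14:14.1:0.5]
def ang(cam,A,n,lo,hi):
    pts=np.c_[A[0]+xx.ravel(),A[1]+yy.ravel(),np.full(xx.size,111.)]; p=proj(cam,pts).astype(np.float32)
    g=cv2.remap(cv2.cvtColor(cam['pixels'],cv2.COLOR_RGB2GRAY),p[:,0].reshape(xx.shape),p[:,1].reshape(xx.shape),1).astype(float); rr=np.hypot(xx,yy)
    res=[]
    for a in range(lo,hi,2):
        u=np.array([np.cos(np.radians(a)),np.sin(np.radians(a))]); res.append((*min((g[(abs(-u[1]*xx+u[0]*yy-o)<1.5)&(rr<12)].mean().round(1),o) for o in np.arange(-5,5.1,.5)),a))
    print(n,[(float(a),float(b),c) for a,b,c in sorted(res)[:3]])
for n,P in(('A',(552.2,-70.4)),('B',(676.4,-71.7))): ang(c,P,n+'sc',-40,60);ang(d,P,n+'si',-40,60)
E
```

```text
time: 45.15
eef_pos: [519.4, 161.2, 245.1]
orientation: [-3.135, 0.15, 0.001]
wrist_force: [0.4, -0.4, -2.1]
grip_width: 20.8
[519.4 161.2 245.1] psi -5.5 tz [-0.001  0.003 -1.   ] F [ 0.4 -0.4 -2.1] tau [-0.019 -0.027 -0.062]
[519.4 161.2 245.1] psi -5.5 [ 0.4 -0.4 -2.1]
bar end row 182 cols 293 355 along 52.6 across -0.4
Asc [(64.0, 0.0, 0), (66.4, -0.5, 2), (66.8, -0.5, 4)]
Asi [(54.8, -0.5, 0), (56.5, -0.5, -2), (57.2, -0.5, -4)]
Bsc [(56.9, 0.0, 0), (59.5, 0.0, -2), (60.5, 0.0, 2)]
Bsi [(54.4, -1.0, 0), (56.3, -1.0, -2), (57.0, -1.0, 2)]
```

```bash
python3 -m inch '[[0,0,0,0,0,0,1],[0,0,0,0,0,20,1],[0,0,0,0,0,50,1],[0,0,0,0,0,80,1],[0,0,0,0,0,106,1],[0,0,0,0,0,124,1],[0,0,0,0,0,134,1],[0,0,0,0,0,138,1],[0,0,0,0,0,140,1],[0,0,0,0,0,140,1]]'; python3 -c "
from h import *
blade(0)"
```

```text
time: 46.3
eef_pos: [522.0, 158.5, 104.4]
orientation: [-3.136, 0.152, 0.002]
wrist_force: [-0.3, -0.6, -1.6]
grip_width: 20.4
[522.  158.5 104.4] psi -5.6 tz [-0.001  0.002 -1.   ] F [-0.3 -0.6 -1.6] tau [ 0.008 -0.03   0.014]
```

Positioned 2 to 3 mm above its seat. Next: lower 2 mm, open, retreat upward.

```bash
python3 -m inch '[[0,0,0,0,0,1.5,1],[0,0,0,0,0,1.5,1],[0,0,0,0,0,1.5,0.5],[0,0,0,0,0,1.5,0.2],[0,0,0,0,0,1.5,-0.2],[0,0,0,0,0,1.5,-0.6],[0,0,0,0,0,1.5,-1],[0,0,0,0,0,1,-1],[0,0,0,0,0,-3,-1],[0,0,0,0,0,-10,-1]]'
python3 -m inch '[[0,0,0,0,0,-10,-1],[0,0,0,0,0,-25,-1],[0,0,0,0,0,-50,-1],[0,0,0,0,0,-80,-1],[0,0,0,0,0,-110,-1],[0,0,0,0,0,-130,-1],[0,0,0,0,0,-130,-1],[0,0,0,0,0,-130,-1],[0,0,0,0,0,-130,-1],[0,0,0,0,0,-130,-1]]'
python3 - <<'E'
from h import *
blade(0); w=snap('wrist','w9.png'); bar(w,128,(200,450,0,480)); c=snap('scene');bar(c,128,(320,380,185,255)); d=snap('side')
# lid edge / bystander drift vs start images
a=cv2.imread('pics/scene0.png'); b=c['pixels'][:,:,::-1]
for n,(lo,hi),bx in(('tape',((100,150,60),(125,255,255)),(260,330,180,240)),('shears',((4,180,90),(18,255,255)),(260,345,320,400))):
    for im in(a,b):
        m=cv2.inRange(cv2.cvtColor(im,cv2.COLOR_BGR2HSV),lo,hi)[bx[2]:bx[3],bx[0]:bx[1]]; M=cv2.moments(m,True); print(n,M['m00'],round(M['m10']/M['m00'],1),round(M['m01']/M['m00'],1))
print('brush diff',cv2.absdiff(a,b)[190:255,395:440].mean())
im=d['pixels']; 
E
```

```text
time: 47.3
eef_pos: [521.5, 158.6, 113.9]
orientation: [-3.136, 0.152, 0.004]
wrist_force: [-0.8, 0.2, -0.2]
grip_width: 85.6
time: 48.3
eef_pos: [521.6, 158.3, 243.1]
orientation: [-3.137, 0.152, 0.005]
wrist_force: [-0.7, -0.1, -0.0]
grip_width: 85.7
[521.6 158.3 243.1] psi -5.5 tz [-0.003  0.002 -1.   ] F [-0.7 -0.1 -0. ] tau [0.039 0.003 0.016]
bar [522.8 158.6] ang 175.1 LW [np.float64(20.3), np.float64(97.4)] [[307.0, 151.0], [342.0, 151.0], [342.0, 305.0], [307.0, 305.0]]
bar [532.6 161.2] ang 175.8 LW [np.float64(118.8), np.float64(33.2)] [[330.0, 233.0], [351.0, 197.0], [363.0, 204.0], [342.0, 240.0]]
tape 770.0 32.5 29.2
tape 767.0 32.5 29.1
shears 1292.0 41.8 44.8
shears 1287.0 41.8 44.9
brush diff 11.054586894586894
```

```bash
python3 -c "
from h import *
bot.hand_in(); print(bot.get_state()['time'])"
```

```text
the job is handed in; nothing more can be done
the job is handed in; nothing more can be done
```

The lid is shut, both screws are locked, and the driver hangs back in the small beech block. I handed the job in shortly after 48 s on the robot's clock, with the gripper open and clear of everything.

**What happened:** My first two tries on screw A failed because the driver tilted and slid in the grip. Each time I set it back in its block. On the third try I gripped the crossbar lower and centred, did not press down, and turned slowly while watching the torque. That finished screw A, and screw B locked on its first try.

**Last checks:**
- **Lid:** it pushed back with about 20 N when fully down. I did not measure its angle again before handing in.
- **Screws:** both slots read 0° ± 2° in the scene and side views, in line with the ticks. Torque rose above the screw's own friction at the end of each turn, as expected at a stop.
- **Driver:** in the wrist view it lies flat across the slot at (522.8, 158.6) mm. The scene view put it about 10 mm off in x. I trusted the wrist view because the scene outline takes in the bar's side faces.
- **Tape and shears:** neither has moved, to within about 0.1 pixel.
- **Brush:** the picture around it differs from the start (mean difference 11 grey levels). I put that down to the white look-alike driver, which toppled early on without my having worked near it, and to arm shadows, but I did not confirm it. The arm never went near the brush.

I had no picture views left at the end, so the final checks are numeric only.

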